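# Check lead-screw pitches with comb leaves under the stage pointer

### The arm

A 6-joint arm with a two-finger parallel gripper is mounted at the origin on a cart in front of the work surface, level with it; the furniture and walls round the work are solid. World frame = base frame: x ahead of the robot, y to its left, z up, the work surface at z = 0. Lengths are in mm, angles in rad, forces in N, time in s.
With the tool pointing down it reaches from about 350 to 875 mm from the base axis. Payload 4.2 kg.
Tool frame: the origin (TCP) lies midway between the tips of the shut fingers; the grasp point (between the pads) lies 19 mm behind it; z points along the fingers, y is the line along which they close (so a half turn about z gives the same grasp; the last joint's range is limited). The gripper opens to 85 mm and grips with 20 to 120 N. Pads are 22 mm wide; open, the fingers measure 114 mm over their backs; the gripper's body (76 mm by 85 mm) begins 54 mm behind the grasp point. The pads swing forward as they close: fully open they stand 13 mm farther back than shut.
Start: joints at [1.587, 0.385, 0.008, 0, -1.194, -0.259], TCP at [150.232, 606.654, 231.312] pointing down, gripper open.
Joint ranges: [-3.14, 3.14], [-1.21, 2.06], [-1.07, 1.41], [-3.16, 2.05], [-2.99, -0.16], [-3.1, 3.1]. Speed limits (rad/s): [2.79, 2.79, 3.14, 3.14, 3.14, 3.14].

### API

Orientations are given as a unit quaternion [x, y, z, w].
In Python, from bench import arm gives the robot as it stands. The module is installed in compiled form; this text tells all that it offers.
- The arm moves only by the shell command python3 -m handwheel 'ROWS' [OPENING]. ROWS is JSON, a list of rows, each an object of numbers: "x", "y", "z": the shift along the world's x, y, z each as a share of 20 cm, from -1 to 1; "ax", "ay", "az": the turn, a rotation vector about the world's x, y, z each as a share of 90 degrees, from -1 to 1. In form: [{"x": .., "y": .., "z": .., "ax": .., "ay": .., "az": ..}, ...]. A call has exactly 8 rows; each row shifts and turns the commanded pose from where the row before left it; what a row does not reach is not made up. A row lasts 1/10 s, in which the tool goes at most 50 mm and 8.59 degrees, less where a joint would pass 70% of its speed; a pose out of reach is approached as far as the arm can. A call with a number of a shift or a turn outside -1 to 1 is refused whole. A call with a gripper value outside its range is refused whole. OPENING is the opening, from -1 (shut) to 1 (fully open), set as the call begins (- or left out, the last holds). The fingers move at their own pace and stop on an object; the grip force is fixed at half the most. Time passes only in rows, so rows that do not move let the fingers close, or fill a call up. It gives the time, the measured TCP pose, the force, the opening and the grip force at its end, in the units of the state.
- arm.read_state(): the state, without advancing time (a new reading comes with each control period).
- arm.get_image(name): name is "scene" or "side" or "wrist"; returns the picture (480x640x3 uint8, red, green, blue); there is no depth.
- arm.camera_params(name): a dict with "K" (3x3 intrinsics, pixels), "position" and "orientation" of the camera in the world. Camera axes: x right, y down, z forward; pixel columns grow to the right and rows downward; lengths in mm; the calibration is good to about 2 mm. The wrist camera is an equidistant fisheye: a pixel r from the principal point sees the ray r / f radians off the axis. A picture is of the moment at which its call begins: read the wrist's pose just before it. camera_params takes no time and is no camera call; for the wrist camera it gives the pose at the moment of the call.
- arm.job_done(): hands the job in; it is judged then, once.
The state is a dict: "clock": time; "joints": joint angles; "joint_vel": joint speeds; "joint_efforts": joint torques, N m; "position": TCP position; "ee_rot": TCP orientation; "contact_force": force on the tool from outside, world axes, zero at the start; "wrist_torque": the same for the moment, N m; "gripper_width": finger opening in mm; "grasp_force": force on a finger pad.
Only numpy, scipy, OpenCV 4.12 (cv2) and the standard library are available. Lean on these libraries where they do the work, as an engineer would, in place of code of your own. Each camera call takes 0.05 s, during which the arm holds its last target. There are 200 camera calls.

### The job

Two or three thread comb leaves are laid out beside the measuring stage. Seat each leaf in the threads of the spindle of its own colour so that it lies flat on both rails; when all are seated and let go, slide the carrier (it has an orange handle) so that the white dot of each leaf in turn, from fine (blue) through medium (yellow) to coarse (red), comes to rest right under the pointer tip for at least half a second. Then bring the carrier back to its front stop and stand all the leaves upright, teeth down, on the green mat; do not bump the pointer with the robot, and leave the bottles and the carton alone.

Things in the scene. Friction and masses are not known exactly. Their poses are not given: they have to be found in the camera images.
- stage: measuring stage, fixed to the counter (place and yaw vary): dark base plate 300 x 200 x 12 mm, from -85 to 215 mm in its x. Origin on the counter below the carrier's centre when both slides read 0; x points away from the robot, y to the left, z up. On it a cross slide (y), and on that the grey carrier (x)
- carrier (a point): centre of the carrier, at rail-top height (78 mm above the counter), axes as the stage's. Carrier 110 (x) x 170 (y) mm with two aluminium rails along y (14 mm wide, at x = +-43 mm, flat tops, end stops 14 mm higher at y = +-83) and between them three threaded spindles along x, 36 mm over the crests, crests 2 mm below the rail tops, at y = +54 (blue end button), 0 (yellow), -54 mm (red)
- stage_y (a joint): cross slide, m: 0 in the middle, + moves the carrier along the stage's +y; range -0.07 to 0.07, friction about 1.5 N, stays where it is left
- stage_x (a joint): carrier slide, m: 0 at the front stop (nearest the robot, loading position), + moves the carrier along the stage's +x, towards the pointer; range 0 to 0.115, friction about 1.5 N, stays where it is left
- handle_top (a point): top centre of the carrier's orange upright handle: a block 34 mm along the stage's x, 14 mm along y, 44 mm tall, on a bracket 128 mm left of the carrier's centre; its top is 80 mm above the counter; axes as the stage's. Held by it the carrier can be moved in x and y at once
- pointer: fixed pointer of the stage, same origin and axes as stage: pillar at x = 195 mm, round arm (axis 158 mm above the counter, 10 mm thick) coming from it towards the robot to x = 95 mm, and a brass needle pointing down at x = 100 mm, y = 0
- pointer_tip (a point): lower tip of the pointer's brass needle, 119 mm above the counter. A leaf seated flat passes 5 mm below it; one that is not seated hits it
- mat: fixed green mat, 150 (x) x 220 (y) x 4 mm; origin at the centre of its underside, its place and yaw vary
- stain_drop: bystander: small brown dropper bottle, 75 mm tall, loose
- kit_box_3: bystander: small white and green carton, 50 x 75 x 65 mm, loose
- substrate_a: bystander: brown bottle with black cap, 105 mm tall, loose
- leaf_fine: fine comb leaf (blue tab), 14 mm pitch, 0.1 kg, may be absent: steel shoe 94 (x) x 36 (y) x 6 mm, underside 8 mm above the origin; under it 5 teeth at x = 0, +-14, +-28 mm, each 6 mm wide, 8 mm deep, 36 mm wide in y; on top an upright tab 50 (x) x 10 (y) mm, 14 to 44 mm above the origin. Origin amid the tooth tips, z up, x along the row. Either way round is the same
- mark_fine (a point): white dot on top of the blue tab, in its centre, 44 mm above the leaf's origin
- seat_fine (a point): where the origin of the fine leaf lies when it is seated flat on the left (+y) spindle (blue button, 14 mm pitch), with the leaf's x along the point's x: teeth in the grooves (2 mm play each way), shoe flat on both rails; 70 mm up. A leaf whose teeth stand on the crests, or on a wrong spindle, sits about 6 mm higher. Moves with the carrier
- leaf_medium: medium comb leaf (yellow tab), 18 mm pitch, 0.1 kg, may be absent: steel shoe 94 (x) x 36 (y) x 6 mm, underside 8 mm above the origin; under it 4 teeth at x = +-9, +-27 mm, each 7.5 mm wide, 8 mm deep, 36 mm wide in y; on top an upright tab 50 (x) x 10 (y) mm, 14 to 44 mm above the origin. Origin amid the tooth tips, z up, x along the row. Either way round is the same
- mark_medium (a point): white dot on top of the yellow tab, in its centre, 44 mm above the leaf's origin
- seat_medium (a point): where the origin of the medium leaf lies when it is seated flat on the middle spindle (yellow button, 18 mm pitch), with the leaf's x along the point's x: teeth in the grooves (2 mm play each way), shoe flat on both rails; 70 mm up. A leaf whose teeth stand on the crests, or on a wrong spindle, sits about 6 mm higher. Moves with the carrier
- leaf_coarse: coarse comb leaf (red tab), 24 mm pitch, 0.1 kg, may be absent: steel shoe 94 (x) x 36 (y) x 6 mm, underside 8 mm above the origin; under it 3 teeth at x = 0, +-24 mm, each 10 mm wide, 8 mm deep, 36 mm wide in y; on top an upright tab 50 (x) x 10 (y) mm, 14 to 44 mm above the origin. Origin amid the tooth tips, z up, x along the row. Either way round is the same
- mark_coarse (a point): white dot on top of the red tab, in its centre, 44 mm above the leaf's origin
- seat_coarse (a point): where the origin of the coarse leaf lies when it is seated flat on the right (-y) spindle (red button, 24 mm pitch), with the leaf's x along the point's x: teeth in the grooves (2 mm play each way), shoe flat on both rails; 70 mm up. A leaf whose teeth stand on the crests, or on a wrong spindle, sits about 6 mm higher. Moves with the carrier

How it is judged:
By the outcome, as a careful person would: the job done as asked, in the order asked, and still so for the second after the job is handed in, with the robot touching nothing.
Of leaf_fine, leaf_medium, leaf_coarse only 2 to 3 are there at a start; the rules pass over those that are not, and their reading is None.
At some moment in a run one of leaf_fine, leaf_medium, leaf_coarse may be knocked a few centimetres aside while the robot is not near it.
It also fails if it takes over 210 s, if anything falls off the work surface, if the arm or the gripper's body presses on something with over 40 N, if the wrist force passes 120 N, or if a joint passes its speed limit or range.

## Working session

There is one attempt and no reset: what is moved stays moved. The work goes in short steps, Python scripts to look and compute and a shell command to move; the robot and the scene stay as the last step left them, time stands still between calls to the robot, and variables do not carry over. Pictures are saved under pics/ and viewed, at most 16 in all, crops included, and the job is handed in when it is done.

```bash
mkdir -p pics; python3 - <<'E'
from bench import arm
import cv2,numpy as np
s=arm.read_state();print(s)
for n in ["scene","side","wrist"]:
    p=arm.camera_params(n);print(n,p)
    im=arm.get_image(n);cv2.imwrite(f"pics/{n}0.png",im[:,:,::-1])
E
```

```text
{'clock': 0.0, 'joints': array([ 1.58660078e+00,  3.85556550e-01,  6.62316979e-03, -5.10097099e-04,
       -1.19399843e+00, -2.58584771e-01]), 'joint_vel': array([-0.00097286,  0.00102455, -0.00124576,  0.00158707, -0.000198  ,
       -0.00031983]), 'joint_efforts': array([-1.80166619e-03, -3.92291522e+01,  1.88399148e+01,  4.18613032e+00,
       -4.56679700e-03,  4.53997373e-07]), 'position': array([150.09877902, 606.10405386, 230.21890243]), 'ee_rot': array([ 9.92629265e-01, -1.21185586e-01, -8.87994027e-05,  1.09012790e-03]), 'contact_force': array([ 0.6543994 , -0.53703919, -0.16404852]), 'wrist_torque': array([-0.0261607 , -0.01475484, -0.03133218]), 'grasp_force': 0.0, 'gripper_width': 85.44842245006379}
scene {'K': array([[511.8964977 ,   0.        , 319.3909966 ],
       [  0.        , 511.8964977 , 241.41130856],
       [  0.        ,   0.        ,   1.        ]]), 'position': array([-228.83496355, -784.45837302,  697.87864021]), 'orientation': array([ 0.79531434, -0.32106333,  0.20538243, -0.47139314])}
side {'K': array([[526.26914202,   0.        , 312.04056832],
       [  0.        , 526.26914202, 238.1479715 ],
       [  0.        ,   0.        ,   1.        ]]), 'position': array([498.94035199, 947.27168221, 939.33646519]), 'orientation': array([-0.0297988 ,  0.91347188, -0.40566422,  0.01084882])}
wrist {'K': array([[371.64829954,   0.        , 321.43283698],
       [  0.        , 371.64829954, 242.57336699],
       [  0.        ,   0.        ,   1.        ]]), 'position': array([227.30650524, 586.8298971 , 373.18476984]), 'orientation': array([-0.60871668,  0.77767773,  0.12310411, -0.09760496])}
```

View pics/side0.png

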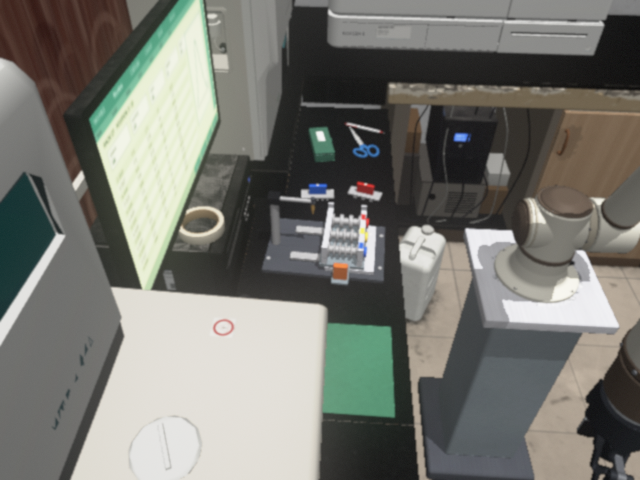

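View pics/scene0.png

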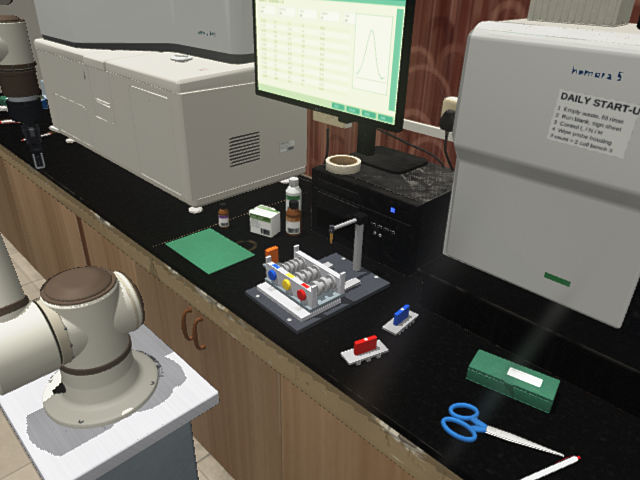

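The side view shows the blue tab at (317,189), the red tab at (366,190), the orange handle at (340,270) and the mat around (360,368). The scene view shows blue at (402,316), red at (365,347), and the bottles and carton behind the mat. There is no yellow leaf, only the stage's yellow button.

```bash
cat > h.py <<'E'
from bench import arm
import cv2,numpy as np,glob
from scipy.spatial.transform import Rotation as R
def snap(n):
    p=arm.camera_params(n); im=arm.get_image(n)[:,:,::-1].copy()
    k=len(glob.glob("pics/*.png")); f=f"pics/{n}_{k}.png"; cv2.imwrite(f,im); return im,p,f
def ray(n,p,uv):
    K=p["K"];x=(uv[0]-K[0,2])/K[0,0];y=(uv[1]-K[1,2])/K[1,1]
    if n=="wrist":
        r=np.hypot(x,y);s=np.sin(r)/max(r,1e-9);d=np.array([x*s,y*s,np.cos(r)])
    else: d=np.array([x,y,1.])
    return R.from_quat(p["orientation"]).apply(d/np.linalg.norm(d))
def onz(n,p,uv,z):
    d=ray(n,p,uv);return p["position"]+d*(z-p["position"][2])/d[2]
def tri(a,b):
    A=np.zeros((3,3));c=np.zeros(3)
    for n,p,uv in (a,b):
        d=ray(n,p,uv);M=np.eye(3)-np.outer(d,d);A+=M;c+=M@p["position"]
    return np.linalg.solve(A,c)
def proj(n,p,X):
    v=R.from_quat(p["orientation"]).inv().apply(np.array(X)-p["position"])
    K=p["K"]
    if n=="wrist":
        r=np.hypot(v[0],v[1]);t=np.arctan2(r,v[2]);x,y=v[:2]/max(r,1e-9)*t
    else: x,y=v[:2]/v[2]
    return np.array([K[0,0]*x+K[0,2],K[1,1]*y+K[1,2]])
RNG=dict(red=[((0,130,60),(6,255,255)),((174,130,60),(180,255,255))],blue=[((110,130,60),(128,255,255))],
 orange=[((7,150,120),(16,255,255))],green=[((65,90,40),(88,255,255))],yellow=[((22,130,100),(32,255,255))])
def mask(im,c):
    h=cv2.cvtColor(im,cv2.COLOR_BGR2HSV);m=0
    for lo,hi in RNG[c]: m=m|cv2.inRange(h,lo,hi)
    return m
def blobs(im,c,amin=15):
    n,l,s,ce=cv2.connectedComponentsWithStats(mask(im,c))
    return [(int(s[i,4]),ce[i].round(1),s[i,:4]) for i in np.argsort(-s[1:,4])+1 if s[i,4]>=amin][:8],l
E
python3 - <<'E'
from h import *
P={n:arm.camera_params(n) for n in["scene","side"]}
I={n:cv2.imread(f"pics/{n}0.png") for n in P}
for n in P:
    for c in RNG:
        print(n,c,[(a,tuple(ce),tuple(b)) for a,ce,b in blobs(I[n],c)[0]])
E
```

```text
scene red [(570, (np.float64(443.4), np.float64(25.8)), (np.int32(433), np.int32(0), np.int32(22), np.int32(59))), (334, (np.float64(463.3), np.float64(19.7)), (np.int32(456), np.int32(0), np.int32(18), np.int32(45))), (322, (np.float64(453.3), np.float64(71.3)), (np.int32(445), np.int32(52), np.int32(18), np.int32(44))), (321, (np.float64(364.8), np.float64(344.5)), (np.int32(354), np.int32(334), np.int32(24), np.int32(21))), (104, (np.float64(484.2), np.float64(10.5)), (np.int32(476), np.int32(0), np.int32(13), np.int32(24))), (78, (np.float64(301.1), np.float64(294.3)), (np.int32(297), np.int32(289), np.int32(9), np.int32(12))), (64, (np.float64(452.5), np.float64(155.3)), (np.int32(450), np.int32(143), np.int32(6), np.int32(25))), (53, (np.float64(433.2), np.float64(116.5)), (np.int32(431), np.int32(109), np.int32(6), np.int32(16)))]
scene blue [(198, (np.float64(400.9), np.float64(314.1)), (np.int32(394), np.int32(304), np.int32(16), np.int32(21))), (64, (np.float64(271.8), np.float64(274.4)), (np.int32(268), np.int32(270), np.int32(8), np.int32(10))), (29, (np.float64(392.1), n
[... 2113 characters left out ...]
(np.int32(89), np.int32(0), np.int32(102), np.int32(135))), (201, (np.float64(323.2), np.float64(147.3)), (np.int32(312), np.int32(139), np.int32(22), np.int32(15))), (67, (np.float64(20.8), np.float64(248.2)), (np.int32(9), np.int32(240), np.int32(22), np.int32(19))), (67, (np.float64(37.8), np.float64(236.3)), (np.int32(33), np.int32(228), np.int32(11), np.int32(22))), (59, (np.float64(323.6), np.float64(157.6)), (np.int32(315), np.int32(155), np.int32(18), np.int32(6))), (43, (np.float64(34.1), np.float64(224.4)), (np.int32(27), np.int32(216), np.int32(16), np.int32(15))), (31, (np.float64(47.5), np.float64(235.5)), (np.int32(44), np.int32(229), np.int32(8), np.int32(13)))]
side yellow []
```

View pics/wrist0.png

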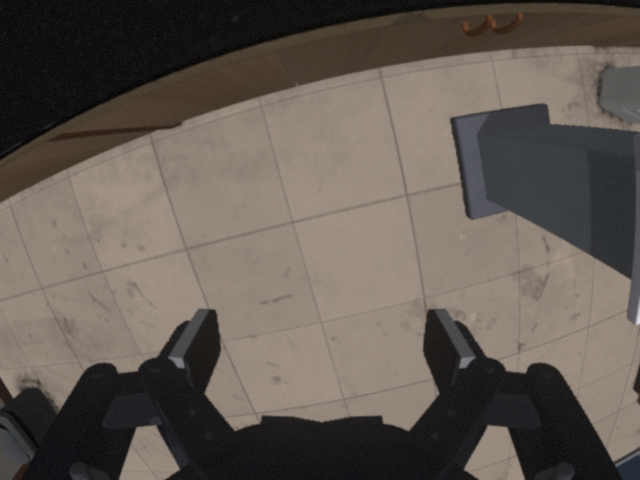

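```bash
python3 - <<'E'
from h import *
np.set_printoptions(precision=1,suppress=True)
P={n:arm.camera_params(n) for n in["scene","side"]}
I={n:cv2.imread(f"pics/{n}0.png") for n in P}
t=lambda a,b:tri(("scene",P["scene"],a),("side",P["side"],b))
print("blue",t((400.9,314.1),(317.3,187.6)));print("red",t((364.8,344.5),(365.1,186.9)))
print("handle",t((272.4,252.8),(339.8,270.5)))
B=[onz("scene",P["scene"],u,58) for u in((271.8,274.4),(286,284),(301.1,294.3))];print("btn",B)
d=B[0]-B[2];print(np.linalg.norm(d),"yaw",np.degrees(np.arctan2(-d[0],d[1])))
for n in P:
    b,l=blobs(I[n],"green"); 
    m=mask(I[n],"green"); 
    i=0 if n=="side" else 1
    c=b[i][1].astype(int); lab=l[c[1],c[0]]
    cs,_=cv2.findContours((l==lab).astype(np.uint8),0,2)
    k=max(cs,key=cv2.contourArea); q=cv2.approxPolyDP(k,6,True)[:,0]
    print(n,"mat",q.tolist(),np.array([onz(n,P[n],u,4)[:2] for u in q]))
    c="blue red".split()
    for cc in c:
        b,l=blobs(I[n],cc)
# leaf shoe yaw via tab in side cam
for cc,uv in(("blue",(317,188)),("red",(365,187))):
    m=mask(I["side"],cc);m2=np.zeros_like(m);m2[uv[1]-15:uv[1]+15,uv[0]-18:uv[0]+18]=m[uv[1]-15:uv[1]+15,uv[0]-18:uv[0]+18]
    ys,xs=np.nonzero(m2);pt=np.array([onz("side",P["side"],u,30)[:2] for u in zip(xs,ys)])
    w,v=np.linalg.eigh(np.cov(pt.T));print(cc,pt.mean(0),w**.5,np.degrees(np.arctan2(v[1,1],v[0,1])))
E
```

```text
blue [ 556.4 -271.5   31.6]
red [ 419.3 -284.7   31.7]
handle [486.7  85.   62.4]
btn [array([426.4,  13.1,  58. ]), array([423.5, -40.7,  58. ]), array([420.3, -94.8,  58. ])]
108.00840949673118 yaw -3.261945822177075
scene mat [[165, 243], [208, 274], [254, 255], [209, 227]] [[368.8 411.4]
 [363.7 191.3]
 [510.6 189.6]
 [516.9 413.6]]
side mat [[329, 325], [337, 332], [330, 348], [341, 386], [329, 388], [339, 402], [331, 400], [329, 409], [394, 417], [390, 328]] [[504.  201.6]
 [485.6 220. ]
 [499.4 263.9]
 [473.7 355.5]
 [497.7 361.7]
 [476.8 391.7]
 [492.7 388.3]
 [495.9 408.1]
 [370.2 416.8]
 [367.9 201. ]]
blue [ 557.3 -274.8] [13.1 15. ] -165.14806994027728
red [ 419.6 -287.6] [12.4 16. ] 137.15557477087216
```

```bash
r='{"x":0.175,"y":-0.19,"az":0.015}'; python3 -m handwheel '[{"x":0.175,"y":-0.19,"az":0.015},{"x":0.175,"y":-0.19,"az":0.015},{"x":0.175,"y":-0.19,"az":0.015},{"x":0.175,"y":-0.19,"az":0.015},{"x":0.175,"y":-0.19,"az":0.015},{"x":0.175,"y":-0.19,"az":0.015},{"x":0.175,"y":-0.19,"az":0.015},{"x":0.175,"y":-0.19,"az":0.015}]'
python3 -m handwheel '[{"y":-0.24},{"y":-0.24},{"y":-0.24},{"y":-0.24},{"y":-0.24},{"y":-0.24},{"y":-0.24},{"y":-0.24}]'
python3 -m handwheel '[{"y":-0.24},{"y":-0.24},{"y":-0.24},{"y":-0.24},{"y":0},{"y":0},{"y":0},{"y":0}]' -0.3
python3 -c "
from h import *
s=arm.read_state();print(s['joints'],s['position'],s['gripper_width']);im,p,f=snap('wrist');print(f,p['position'])
for c in('red','blue'):print(c,[(a,tuple(map(float,b))) for a,b,_ in blobs(im,c,60)[0]])"
```

```text
[ 1.58660782e+00  3.85374085e-01  6.93874328e-03 -3.42979000e-04
 -1.19397128e+00 -2.58610226e-01] [150.13843069 606.2542203  230.47733663] 85.46563671932822
pics/wrist_3.png [227.31919365 586.87355951 373.33091937]
red []
blue []invalid input at $[0]: expected keys x, y, z, ax, ay, az
invalid input at $[0]: expected keys x, y, z, ax, ay, az
invalid input at $[0]: expected keys x, y, z, ax, ay, az
```

```bash
python3 -m handwheel '[{"x":0.175,"y":-0.19,"z":0,"ax":0,"ay":0,"az":0.015},{"x":0.175,"y":-0.19,"z":0,"ax":0,"ay":0,"az":0.015},{"x":0.175,"y":-0.19,"z":0,"ax":0,"ay":0,"az":0.015},{"x":0.175,"y":-0.19,"z":0,"ax":0,"ay":0,"az":0.015},{"x":0.175,"y":-0.19,"z":0,"ax":0,"ay":0,"az":0.015},{"x":0.175,"y":-0.19,"z":0,"ax":0,"ay":0,"az":0.015},{"x":0.175,"y":-0.19,"z":0,"ax":0,"ay":0,"az":0.015},{"x":0.175,"y":-0.19,"z":0,"ax":0,"ay":0,"az":0.015}]'
python3 -m handwheel '[{"x":0,"y":-0.24,"z":0,"ax":0,"ay":0,"az":0},{"x":0,"y":-0.24,"z":0,"ax":0,"ay":0,"az":0},{"x":0,"y":-0.24,"z":0,"ax":0,"ay":0,"az":0},{"x":0,"y":-0.24,"z":0,"ax":0,"ay":0,"az":0},{"x":0,"y":-0.24,"z":0,"ax":0,"ay":0,"az":0},{"x":0,"y":-0.24,"z":0,"ax":0,"ay":0,"az":0},{"x":0,"y":-0.24,"z":0,"ax":0,"ay":0,"az":0},{"x":0,"y":-0.24,"z":0,"ax":0,"ay":0,"az":0}]'
python3 -m handwheel '[{"x":0,"y":-0.24,"z":0,"ax":0,"ay":0,"az":0},{"x":0,"y":-0.24,"z":0,"ax":0,"ay":0,"az":0},{"x":0,"y":-0.24,"z":0,"ax":0,"ay":0,"az":0},{"x":0,"y":-0.24,"z":0,"ax":0,"ay":0,"az":0},{"x":0,"y":0,"z":0,"ax":0,"ay":0,"az":0},{"x":0,"y":0,"z":0,"ax":0,"ay":0,"az":0},{"x":0,"y":0,"z":0,"ax":0,"ay":0,"az":0},{"x":0,"y":0,"z":0,"ax":0,"ay":0,"az":0}]' -0.3
python3 -c "
from h import *
s=arm.read_state();print(s['joints'],s['position'],s['gripper_width']);im,p,f=snap('wrist');print(f,p['position'])
for c in('red','blue'):print(c,[(a,tuple(map(float,b))) for a,b,_ in blobs(im,c,60)[0]])"
```

```text
clock: 1.0
position: [422.2, 310.7, 231.5]
ee_rot: [1.0, -0.026, 0.0, -0.0]
contact_force: [0.6, 1.5, -0.4]
gripper_width: 85.3
grasp_force: 0.0
clock: 1.8
position: [420.7, -73.4, 231.6]
ee_rot: [1.0, -0.027, 0.0, -0.0]
contact_force: [-0.1, -0.1, 0.5]
gripper_width: 85.3
grasp_force: 0.0
clock: 2.6
position: [421.4, -262.4, 231.5]
ee_rot: [1.0, -0.026, 0.0, -0.0]
contact_force: [0.1, -0.0, 0.9]
gripper_width: 29.7
grasp_force: 0.0
[-2.29251404e-01  1.64791709e-01 -2.98943740e-01 -1.39646359e-04
 -1.10688533e+00  1.74791193e+00] [ 421.36349828 -262.38182686  231.45925871] 29.689658893749325
pics/wrist_4.png [ 500.68539897 -267.07627352  374.34409686]
red [(522, (341.2, 208.9)), (167, (133.4, 223.0))]
blue [(255, (321.8, 77.0)), (224, (317.7, 46.7)), (126, (617.5, 347.6))]
```

View pics/wrist_4.png

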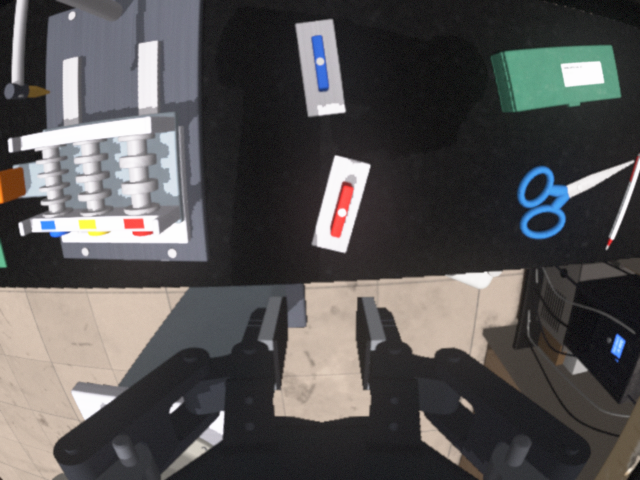

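The wrist view shows the blue leaf at (320,62), the red leaf at (342,212), the stage at left with the rails, and the needle at (45,92).

```bash
cat >> h.py <<'E'
def leaf(im,p,c,n="wrist",z0=0,amin=60,box=70):
    """leaf tab -> dot (at z0+44), shoe rectangle (at z0+14)"""
    m=cv2.morphologyEx(mask(im,c),cv2.MORPH_CLOSE,np.ones((7,7)))
    k,l,s,ce=cv2.connectedComponentsWithStats(m)
    out=[]
    h=cv2.cvtColor(im,cv2.COLOR_BGR2HSV)
    for i in range(1,k):
        if s[i,4]<amin: continue
        u=ce[i]
        sh=((h[:,:,2]>85)&(h[:,:,1]<60))|(l==i)
        w=np.zeros_like(sh);a,b=u.astype(int);w[max(0,b-box):b+box,max(0,a-box):a+box]=True
        _,L=cv2.connectedComponents((sh&w).astype(np.uint8))
        ys,xs=np.nonzero(L==L[l==i].max()) 
        q=np.array([onz(n,p,v,z0+14)[:2] for v in zip(xs,ys)],np.float32)
        (cx,cy),(a1,a2),an=cv2.minAreaRect(q)
        if a1<a2: an+=90
        dm=(l==i)&(h[:,:,2]>140)&(h[:,:,1]<90)
        d=np.argwhere(dm)
        dot=onz(n,p,d.mean(0)[::-1],z0+44)[:2] if len(d) else None
        out.append(dict(px=u.round(),area=int(s[i,4]),dot=dot,nd=len(d),shoe=(round(cx,1),round(cy,1)),size=(round(max(a1,a2)),round(min(a1,a2))),yaw=round((an+90)%180-90,1)))
    return out
E
python3 - <<'E'
from h import *
np.set_printoptions(precision=1,suppress=True)
p=arm.camera_params("wrist");im=cv2.imread("pics/wrist_4.png")
for c in("blue","red"):
    for o in leaf(im,p,c): print(c,o)
print("tip",onz("wrist",p,(46,93),119),"sideoffs")
E
```

```text
blue {'px': array([320.,  63.]), 'area': 495, 'dot': array([ 558.4, -265.2]), 'nd': 4, 'shoe': (558.2, -268.5), 'size': (96, 37), 'yaw': 4.6}
blue {'px': array([618., 347.]), 'area': 158, 'dot': None, 'nd': 0, 'shoe': (187.8, -710.5), 'size': (61, 34), 'yaw': 1.7}
red {'px': array([341., 209.]), 'area': 537, 'dot': array([ 422.7, -279.2]), 'nd': 7, 'shoe': (421.4, -281.2), 'size': (96, 38), 'yaw': -17.1}
red {'px': array([136., 226.]), 'area': 269, 'dot': array([416.8, -78.2]), 'nd': 29, 'shoe': (430.3, -45.7), 'size': (192, 124), 'yaw': 82.7}
tip [557.9 -43.8 119. ] sideoffs
```

```bash
python3 -m handwheel '[{"x":0.171,"y":-0.005,"z":-0.164,"ax":0,"ay":0,"az":0.021},{"x":0.171,"y":-0.005,"z":-0.164,"ax":0,"ay":0,"az":0.021},{"x":0.171,"y":-0.005,"z":-0.164,"ax":0,"ay":0,"az":0.021},{"x":0.171,"y":-0.005,"z":-0.164,"ax":0,"ay":0,"az":0.021},{"x":0,"y":0,"z":-0.16,"ax":0,"ay":0,"az":0},{"x":0,"y":0,"z":-0.13,"ax":0,"ay":0,"az":0},{"x":0,"y":0,"z":-0.08,"ax":0,"ay":0,"az":0},{"x":0,"y":0,"z":0,"ax":0,"ay":0,"az":0}]'
python3 -c "
from h import *
s=arm.read_state();print(s['position'],s['contact_force']);im,p,f=snap('wrist');print(f)
for o in leaf(im,p,'blue',box=150):print(o)"
```

```text
clock: 3.45
position: [556.6, -265.8, 23.5]
ee_rot: [0.999, 0.04, -0.003, -0.001]
contact_force: [-1.5, -0.0, 0.6]
gripper_width: 29.9
grasp_force: 0.0
[ 556.59467921 -265.77455582   23.46497248] [-1.49952622 -0.0396243   0.61174434]
pics/wrist_5.png
{'px': array([327., 284.]), 'area': 953, 'dot': None, 'nd': 0, 'shoe': (554.8, -276.0), 'size': (105, 52), 'yaw': 4.0}
```

```bash
python3 -m handwheel '[{"x":0,"y":0,"z":-0.02,"ax":0,"ay":0,"az":0},{"x":0,"y":0,"z":0,"ax":0,"ay":0,"az":0},{"x":0,"y":0,"z":0,"ax":0,"ay":0,"az":0},{"x":0,"y":0,"z":0,"ax":0,"ay":0,"az":0},{"x":0,"y":0,"z":0,"ax":0,"ay":0,"az":0},{"x":0,"y":0,"z":0,"ax":0,"ay":0,"az":0},{"x":0,"y":0,"z":0,"ax":0,"ay":0,"az":0},{"x":0,"y":0,"z":0,"ax":0,"ay":0,"az":0}]' -1
python3 -m handwheel '[{"x":0,"y":0,"z":0.05,"ax":0,"ay":0,"az":0},{"x":0,"y":0,"z":0.15,"ax":0,"ay":0,"az":0},{"x":0,"y":0,"z":0.24,"ax":0,"ay":0,"az":0},{"x":0,"y":0,"z":0.24,"ax":0,"ay":0,"az":0},{"x":0,"y":0,"z":0.24,"ax":0,"ay":0,"az":0},{"x":0,"y":0,"z":0,"ax":0,"ay":0,"az":0},{"x":0,"y":0,"z":0,"ax":0,"ay":0,"az":0},{"x":0,"y":0,"z":0,"ax":0,"ay":0,"az":0}]'
python3 -c "
from h import *
s=arm.read_state();print(s['position'],s['contact_force']);im,p,f=snap('wrist');print(f)"
```

```text
clock: 4.3
position: [558.5, -267.5, 23.1]
ee_rot: [0.999, 0.039, 0.001, 0.0]
contact_force: [-0.7, 1.6, 6.0]
gripper_width: 8.6
grasp_force: 61.3
clock: 5.1
position: [556.7, -267.3, 204.3]
ee_rot: [0.999, 0.038, -0.002, -0.001]
contact_force: [-0.2, -0.0, -1.6]
gripper_width: 8.8
grasp_force: 60.2
[ 556.6927825  -267.260315    204.34702998] [-0.15419882 -0.03906387 -1.57858464]
pics/wrist_6.png
```

View pics/wrist_6.png

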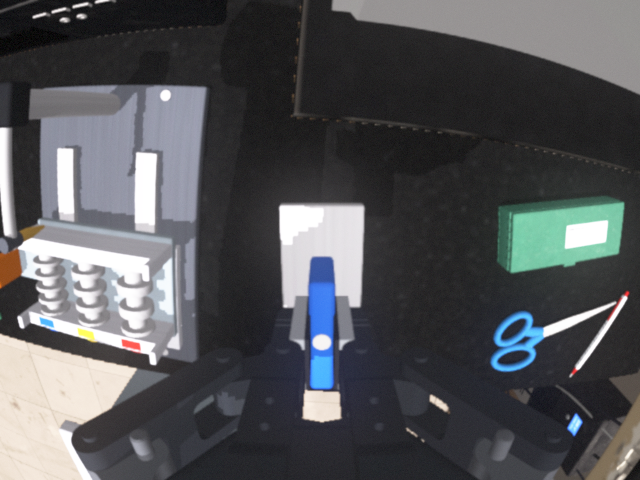

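```bash
python3 -c "
from h import *
p=arm.camera_params('wrist');d=onz('wrist',p,(321.5,342),225);s=arm.read_state()
print(R.from_quat(s['ee_rot']).inv().apply(d-s['position']))
for u in((280,205),(363,205),(361,306),(281,304)):print(R.from_quat(s['ee_rot']).inv().apply(onz('wrist',p,u,s['position'][2]-9)-s['position']))"
python3 -m handwheel '[{"x":-0.098,"y":0.142,"z":0,"ax":0,"ay":0,"az":-0.0107},{"x":-0.098,"y":0.142,"z":0,"ax":0,"ay":0,"az":-0.0107},{"x":-0.098,"y":0.142,"z":0,"ax":0,"ay":0,"az":-0.0107},{"x":-0.098,"y":0.142,"z":0,"ax":0,"ay":0,"az":-0.0107},{"x":-0.098,"y":0.142,"z":0,"ax":0,"ay":0,"az":-0.0107},{"x":-0.098,"y":0.142,"z":0,"ax":0,"ay":0,"az":-0.0107},{"x":-0.098,"y":0.142,"z":0,"ax":0,"ay":0,"az":-0.0107},{"x":-0.098,"y":0.142,"z":0,"ax":0,"ay":0,"az":-0.0107}]'
python3 -m handwheel '[{"x":0,"y":0,"z":0,"ax":0,"ay":0,"az":0},{"x":0,"y":0,"z":0,"ax":0,"ay":0,"az":0},{"x":0,"y":0,"z":0,"ax":0,"ay":0,"az":0},{"x":0,"y":0,"z":0,"ax":0,"ay":0,"az":0},{"x":0,"y":0,"z":0,"ax":0,"ay":0,"az":0},{"x":0,"y":0,"z":0,"ax":0,"ay":0,"az":0},{"x":0,"y":0,"z":0,"ax":0,"ay":0,"az":0},{"x":0,"y":0,"z":0,"ax":0,"ay":0,"az":0}]'
python3 -c "
from h import *
s=arm.read_state();im,p,f=snap('wrist');print(s['position'],s['ee_rot'],f)"
```

```text
[ -0.8874967    0.57647738 -21.07345277]
[ 46.44645456 -16.84191459   8.8377872 ]
[46.48737954 17.90207409  8.77844721]
[-0.91896384 18.80625141  8.97183936]
[  0.05843869 -18.0920447    9.030661  ]
clock: 5.95
position: [399.4, -39.8, 204.6]
ee_rot: [1.0, -0.029, -0.002, 0.001]
contact_force: [0.2, 1.0, -1.6]
gripper_width: 9.0
grasp_force: 60.3
clock: 6.75
position: [401.3, -40.5, 206.1]
ee_rot: [1.0, -0.029, -0.0, 0.0]
contact_force: [-1.0, 0.4, -1.2]
gripper_width: 8.5
grasp_force: 60.2
[401.26528307 -40.52713266 206.07143474] [ 9.99590931e-01 -2.86001636e-02 -3.81053952e-05  2.52599737e-05] pics/wrist_7.png
```

View pics/wrist_7.png

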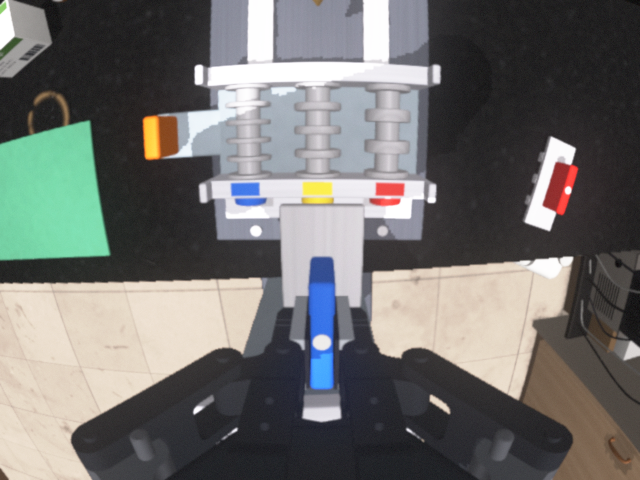

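The view shows spindles at columns 248/317/388, far rail rows 66–84, near rail rows 178–200, handle at (158,137), and the red leaf at (553,184).

```bash
python3 - <<'E'
from h import *
np.set_printoptions(precision=1,suppress=True)
im=cv2.imread("pics/wrist_7.png");p=arm.camera_params("wrist")
g=cv2.cvtColor(im,cv2.COLOR_BGR2GRAY).astype(int)
for c in(282,352): print(c,list(zip(range(58,96,1),g[58:96,c-4:c+5].mean(1).astype(int)))[::1]);print(list(zip(range(172,212),g[172:212,c-4:c+5].mean(1).astype(int))))
for c in("blue","yellow","red","orange"):
    for a,ce,b in blobs(im,c,60)[0]: print(c,a,ce,b,onz("wrist",p,ce,78))
cv2.imwrite("pics/crop8.png",cv2.resize(im[50:220,130:450],None,fx=2.5,fy=2.5,interpolation=cv2.INTER_CUBIC))
E
```

```text
282 [(58, np.int64(133)), (59, np.int64(122)), (60, np.int64(114)), (61, np.int64(117)), (62, np.int64(183)), (63, np.int64(251)), (64, np.int64(255)), (65, np.int64(255)), (66, np.int64(255)), (67, np.int64(255)), (68, np.int64(255)), (69, np.int64(255)), (70, np.int64(255)), (71, np.int64(255)), (72, np.int64(255)), (73, np.int64(255)), (74, np.int64(255)), (75, np.int64(255)), (76, np.int64(255)), (77, np.int64(255)), (78, np.int64(255)), (79, np.int64(255)), (80, np.int64(254)), (81, np.int64(239)), (82, np.int64(182)), (83, np.int64(159)), (84, np.int64(158)), (85, np.int64(158)), (86, np.int64(172)), (87, np.int64(216)), (88, np.int64(238)), (89, np.int64(242)), (90, np.int64(243)), (91, np.int64(243)), (92, np.int64(241)), (93, np.int64(236)), (94, np.int64(225)), (95, np.int64(202))]
[(172, np.int64(155)), (173, np.int64(146)), (174, np.int64(142)), (175, np.int64(141)), (176, np.int64(141)), (177, np.int64(141)), (178, np.int64(153)), (179, np.int64(194)), (180, np.int64(228)), (181, np.int64(236)), (182, np.int64(235)), (183, np.int64(233)), (184, np.int64(234)), (185, np.i
[... 2184 characters left out ...]
, np.int64(214)), (209, np.int64(216)), (210, np.int64(216)), (211, np.int64(216))]
blue 2209 [321.4 305.9] [308 258  28 132] [337.7 -37.4  78. ]
blue 311 [245.2 188.8] [232 183  27  13] [437.7  14.   78. ]
blue 160 [249.6 201.3] [236 199  29   6] [427.9  11.6  78. ]
yellow 344 [316.9 188.5] [303 183  29  12] [434.3 -39.5  78. ]
yellow 322 [151.  138.7] [146 119  11  38] [483.9  86.2  78. ]
yellow 149 [317.4 200. ] [303 198  30   5] [425.6 -39.4  78. ]
red 1061 [560.4 187.2] [544 163  35  53] [ 430.4 -246.8   78. ]
red 303 [389.5 189. ] [376 183  28  12] [431.3 -93.5  78. ]
red 154 [385.1 201.4] [371 199  29   7] [422. -90.  78.]
orange 862 [163.6 135.9] [142 115  36  45] [484.6  75.   78. ]
```

View pics/crop8.png

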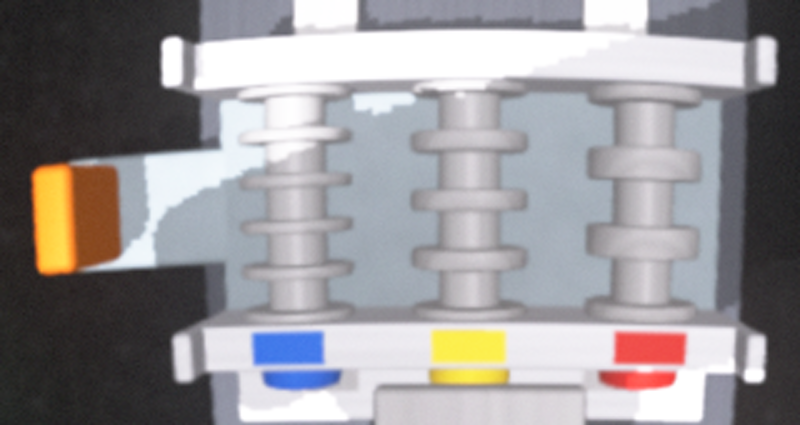

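```bash
python3 - <<'E'
from h import *
np.set_printoptions(precision=1,suppress=True)
p=arm.camera_params("wrist")
th=np.radians(-3.3);ex=np.array([np.cos(th),np.sin(th)]);ey=np.array([-ex[1],ex[0]])
for u,sx in(((282,62),50),((282,82),36),((282,178.7),-36),((282,196.7),-50),((352,61.8),50),((352,80.8),36),((352,178.7),-36),((352,196.7),-50)):
    q=onz("wrist",p,u,78)[:2];print(sx,q,q@ex-sx)
c=np.array([434.3,-39.5])+43*ex;print("centre",c,c@ex,c@ey,"fine",c+54*ey,"coarse",c-54*ey,"tip",c+100*ex)
E
```

```text
50 [529.2 -20. ] 479.44359154146855
36 [514.2 -19.2] 478.49846847600713
-36 [443.2 -14.3] 479.3312423947369
-50 [429.7 -13.2] 479.77998541440365
50 [526.3 -69.9] 479.4582033822395
36 [512.1 -69.1] 479.2749560910496
-36 [440.3 -65.7] 479.32459546497927
-50 [426.8 -65.2] 479.79370213226923
centre [477.2 -42. ] 478.8536300203754 -14.434444847714047 fine [480.3  11.9] coarse [474.1 -95.9] tip [577.1 -47.7]
```

```bash
python3 -m handwheel '[{"x":0.1,"y":0.0655,"z":0,"ax":0,"ay":0,"az":0},{"x":0.1,"y":0.0655,"z":0,"ax":0,"ay":0,"az":0},{"x":0.1,"y":0.0655,"z":0,"ax":0,"ay":0,"az":0},{"x":0.1,"y":0.0655,"z":0,"ax":0,"ay":0,"az":0},{"x":0,"y":0,"z":-0.2,"ax":0,"ay":0,"az":0},{"x":0,"y":0,"z":-0.15,"ax":0,"ay":0,"az":0},{"x":0,"y":0,"z":-0.08,"ax":0,"ay":0,"az":0},{"x":0,"y":0,"z":0,"ax":0,"ay":0,"az":0}]'
python3 -m handwheel '[{"x":0,"y":0,"z":0,"ax":0,"ay":0,"az":0},{"x":0,"y":0,"z":0,"ax":0,"ay":0,"az":0},{"x":0,"y":0,"z":0,"ax":0,"ay":0,"az":0},{"x":0,"y":0,"z":0,"ax":0,"ay":0,"az":0},{"x":0,"y":0,"z":0,"ax":0,"ay":0,"az":0},{"x":0,"y":0,"z":0,"ax":0,"ay":0,"az":0},{"x":0,"y":0,"z":0,"ax":0,"ay":0,"az":0},{"x":0,"y":0,"z":0,"ax":0,"ay":0,"az":0}]'
```

```text
clock: 7.6
position: [479.5, 11.6, 117.7]
ee_rot: [1.0, -0.029, -0.003, 0.001]
contact_force: [-0.6, 0.1, -1.2]
gripper_width: 9.0
grasp_force: 60.2
clock: 8.4
position: [481.2, 12.0, 120.1]
ee_rot: [1.0, -0.028, -0.0, 0.0]
contact_force: [0.6, 0.7, -1.5]
gripper_width: 8.9
grasp_force: 60.2
```

Right place. Lower gently to just above the seat height (TCP 93 when seated, 99 if on the crests).

```bash
python3 -m handwheel '[{"x":0,"y":0,"z":-0.04,"ax":0,"ay":0,"az":0},{"x":0,"y":0,"z":-0.03,"ax":0,"ay":0,"az":0},{"x":0,"y":0,"z":-0.02,"ax":0,"ay":0,"az":0},{"x":0,"y":0,"z":-0.02,"ax":0,"ay":0,"az":0},{"x":0,"y":0,"z":-0.02,"ax":0,"ay":0,"az":0},{"x":0,"y":0,"z":0,"ax":0,"ay":0,"az":0},{"x":0,"y":0,"z":0,"ax":0,"ay":0,"az":0},{"x":0,"y":0,"z":0,"ax":0,"ay":0,"az":0}]'
```

```text
clock: 9.2
position: [481.4, 12.1, 94.3]
ee_rot: [1.0, -0.028, 0.0, -0.0]
contact_force: [-0.0, -0.5, -1.8]
gripper_width: 8.5
grasp_force: 60.4
```

```bash
python3 -m handwheel '[{"x":0,"y":0,"z":-0.008,"ax":0,"ay":0,"az":0},{"x":0,"y":0,"z":0,"ax":0,"ay":0,"az":0},{"x":0,"y":0,"z":0,"ax":0,"ay":0,"az":0},{"x":0,"y":0,"z":0,"ax":0,"ay":0,"az":0},{"x":0,"y":0,"z":0,"ax":0,"ay":0,"az":0},{"x":0,"y":0,"z":0,"ax":0,"ay":0,"az":0},{"x":0,"y":0,"z":0,"ax":0,"ay":0,"az":0},{"x":0,"y":0,"z":0,"ax":0,"ay":0,"az":0}]'
python3 -m handwheel '[{"x":0,"y":0,"z":0,"ax":0,"ay":0,"az":0},{"x":0,"y":0,"z":0,"ax":0,"ay":0,"az":0},{"x":0,"y":0,"z":0,"ax":0,"ay":0,"az":0},{"x":0,"y":0,"z":0,"ax":0,"ay":0,"az":0},{"x":0,"y":0,"z":0.15,"ax":0,"ay":0,"az":0},{"x":0,"y":0,"z":0.24,"ax":0,"ay":0,"az":0},{"x":-0.12,"y":-0.07,"z":0.2,"ax":0,"ay":0,"az":0},{"x":-0.2,"y":-0.15,"z":0,"ax":0,"ay":0,"az":0}]' -0.3
python3 -c "
from h import *
im,p,f=snap('wrist');s=arm.read_state();print(s['position'],f)
for z0 in (0,70):
  for c in('red','blue'):
    for o in leaf(im,p,c,z0=z0,box=90):print(c,z0,o)"
```

```text
clock: 10.0
position: [481.7, 12.1, 92.9]
ee_rot: [1.0, -0.028, 0.001, -0.0]
contact_force: [-0.3, -0.1, 6.1]
gripper_width: 8.8
grasp_force: 61.1
clock: 10.8
position: [421.8, -30.8, 215.8]
ee_rot: [1.0, -0.027, 0.006, -0.001]
contact_force: [-0.2, -0.5, 0.5]
gripper_width: 29.8
grasp_force: 0.0
[410.94097483 -34.69548253 211.87978808] pics/wrist_9.png
red 0 {'px': array([561., 208.]), 'area': 1031, 'dot': array([ 421.21546635, -281.77816407]), 'nd': 39, 'shoe': (420.9, -283.5), 'size': (96, 57), 'yaw': -17.2}
red 0 {'px': array([399., 219.]), 'area': 437, 'dot': array([416.9540706 , -99.14088217]), 'nd': 79, 'shoe': (436.9, -86.6), 'size': (135, 131), 'yaw': 86.5}
blue 0 {'px': array([256., 161.]), 'area': 1157, 'dot': array([473.03873175,  23.10436243]), 'nd': 4, 'shoe': (474.0, 27.6), 'size': (176, 165), 'yaw': -2.5}
blue 0 {'px': array([266., 225.]), 'area': 110, 'dot': None, 'nd': 0, 'shoe': (439.1, 22.0), 'size': (176, 124), 'yaw': 85.9}
red 70 {'px': array([561., 208.]), 'area': 1031, 'dot': array([ 438.54731593, -227.22542719]), 'nd': 39, 'shoe': (436.8, -233.3), 'size': (77, 46), 'yaw': -17.2}
red 70 {'px': array([399., 219.]), 'area': 437, 'dot': array([435.23109085, -85.09679855]), 'nd': 79, 'shoe': (449.5, -76.3), 'size': (108, 104), 'yaw': 86.5}
blue 70 {'px': array([256., 161.]), 'area': 1157, 'dot': array([478.87626501,  10.03464883]), 'nd': 4, 'shoe': (479.2, 14.8), 'size': (140, 131), 'yaw': -2.5}
blue 70 {'px': array([266., 225.]), 'area': 110, 'dot': None, 'nd': 0, 'shoe': (451.3, 10.3), 'size': (140, 99), 'yaw': 85.9}
```

```bash
python3 -m handwheel '[{"x":0.003,"y":-0.207,"z":0,"ax":0,"ay":0,"az":-0.026},{"x":0.003,"y":-0.207,"z":0,"ax":0,"ay":0,"az":-0.026},{"x":0.003,"y":-0.207,"z":0,"ax":0,"ay":0,"az":-0.026},{"x":0.003,"y":-0.207,"z":0,"ax":0,"ay":0,"az":-0.026},{"x":0.003,"y":-0.207,"z":-0.1,"ax":0,"ay":0,"az":-0.026},{"x":0.003,"y":-0.207,"z":-0.1,"ax":0,"ay":0,"az":-0.026},{"x":0,"y":0,"z":-0.15,"ax":0,"ay":0,"az":0},{"x":0,"y":0,"z":0,"ax":0,"ay":0,"az":0}]'
python3 -c "
from h import *
im,p,f=snap('wrist');s=arm.read_state();print(s['position'],f)
for o in leaf(im,p,'red',box=140):print(o)"
```

```text
clock: 11.65
position: [417.2, -280.1, 136.1]
ee_rot: [0.988, -0.152, -0.005, -0.001]
contact_force: [-0.8, 1.1, -0.4]
gripper_width: 29.8
grasp_force: 0.0
[ 418.97967903 -280.23231418  138.54843867] pics/wrist_10.png
{'px': array([321., 233.]), 'area': 820, 'dot': array([ 420.20301781, -285.40009685]), 'nd': 1, 'shoe': (421.4, -281.6), 'size': (96, 39), 'yaw': -17.5}
{'px': array([ 76., 315.]), 'area': 218, 'dot': array([413.98978187, -63.88334595]), 'nd': 11, 'shoe': (470.9, -11.7), 'size': (266, 190), 'yaw': 86.8}
```

```bash
python3 -m handwheel '[{"x":0.01,"y":-0.005,"z":-0.2,"ax":0,"ay":0,"az":0},{"x":0,"y":0,"z":-0.17,"ax":0,"ay":0,"az":0},{"x":0,"y":0,"z":-0.13,"ax":0,"ay":0,"az":0},{"x":0,"y":0,"z":-0.05,"ax":0,"ay":0,"az":0},{"x":0,"y":0,"z":-0.018,"ax":0,"ay":0,"az":0},{"x":0,"y":0,"z":0,"ax":0,"ay":0,"az":0},{"x":0,"y":0,"z":0,"ax":0,"ay":0,"az":0},{"x":0,"y":0,"z":0,"ax":0,"ay":0,"az":0}]'
python3 -m handwheel '[{"x":0,"y":0,"z":0,"ax":0,"ay":0,"az":0},{"x":0,"y":0,"z":0,"ax":0,"ay":0,"az":0},{"x":0,"y":0,"z":0,"ax":0,"ay":0,"az":0},{"x":0,"y":0,"z":0,"ax":0,"ay":0,"az":0},{"x":0,"y":0,"z":0,"ax":0,"ay":0,"az":0},{"x":0,"y":0,"z":0,"ax":0,"ay":0,"az":0},{"x":0,"y":0,"z":0,"ax":0,"ay":0,"az":0},{"x":0,"y":0,"z":0,"ax":0,"ay":0,"az":0}]' -1
python3 -m handwheel '[{"x":0,"y":0,"z":0.05,"ax":0,"ay":0,"az":0},{"x":0,"y":0,"z":0.15,"ax":0,"ay":0,"az":0},{"x":0,"y":0,"z":0.24,"ax":0,"ay":0,"az":0},{"x":0,"y":0,"z":0.24,"ax":0,"ay":0,"az":0},{"x":0,"y":0,"z":0.24,"ax":0,"ay":0,"az":0},{"x":0,"y":0,"z":0,"ax":0,"ay":0,"az":0},{"x":0,"y":0,"z":0,"ax":0,"ay":0,"az":0},{"x":0,"y":0,"z":0,"ax":0,"ay":0,"az":0}]'
python3 -c "
from h import *
im,p,f=snap('wrist');s=arm.read_state();print(s['position'],f)
b,l=blobs(im,'red',100);print([(a,tuple(c),tuple(x)) for a,c,x in b])
m=cv2.morphologyEx(mask(im,'red'),cv2.MORPH_CLOSE,np.ones((9,9)))
d=np.argwhere((m>0)&(mask(im,'red')==0)&(im.min(2)>140));print(len(d),d.mean(0)[::-1])"
```

```text
clock: 12.5
position: [423.8, -281.6, 28.3]
ee_rot: [0.989, -0.15, 0.001, 0.0]
contact_force: [0.3, -0.1, 0.0]
gripper_width: 29.8
grasp_force: 0.0
clock: 13.3
position: [423.3, -281.6, 27.8]
ee_rot: [0.989, -0.15, 0.001, 0.0]
contact_force: [-0.5, 1.9, 5.1]
gripper_width: 8.2
grasp_force: 60.8
clock: 14.1
position: [421.7, -280.8, 209.7]
ee_rot: [0.989, -0.151, -0.001, -0.001]
contact_force: [-0.5, -0.6, -2.0]
gripper_width: 8.4
grasp_force: 59.8
[ 421.67739987 -280.91482552  209.31705511] pics/wrist_11.png
[(2725, (np.float64(321.4), np.float64(318.6)), (np.int32(309), np.int32(257), np.int32(26), np.int32(127))), (132, (np.float64(119.4), np.float64(280.3)), (np.int32(110), np.int32(275), np.int32(19), np.int32(11)))]
56 [209.75       308.55357143]
```

```bash
python3 -c "
from h import *
im=cv2.imread('pics/wrist_11.png');s=arm.read_state();p=arm.camera_params('wrist')
w=im[257:384,311:333].min(2)>140;d=np.argwhere(w)+[257,311];print(len(d),d.mean(0),d.min(0),d.max(0))
z=s['position'][2]-27.8;T=R.from_quat(s['ee_rot']).inv()
print(T.apply(onz('wrist',p,d.mean(0)[::-1],z+44)-s['position']))
g=im[190:320,285:292].mean((1,2));print(g.astype(int).tolist())
print(T.apply(onz('wrist',p,(321,258),z+44)-s['position']))"

```

```text
247 [337.79757085 321.81781377] [257 311] [383 332]
[ -1.90180865   0.69694185 -16.19348811]
[35, 36, 35, 35, 35, 35, 35, 34, 37, 37, 38, 40, 53, 85, 118, 153, 184, 207, 216, 218, 218, 218, 218, 218, 217, 217, 218, 218, 217, 218, 217, 218, 218, 217, 217, 218, 218, 218, 218, 219, 218, 217, 218, 217, 218, 218, 218, 218, 218, 218, 218, 218, 217, 217, 218, 218, 218, 217, 218, 218, 217, 218, 218, 217, 218, 217, 217, 217, 217, 217, 217, 218, 217, 217, 217, 217, 217, 217, 217, 217, 217, 217, 216, 217, 217, 217, 216, 217, 216, 217, 216, 216, 217, 216, 216, 216, 216, 216, 217, 226, 243, 248, 251, 253, 253, 254, 254, 254, 254, 254, 254, 254, 254, 254, 254, 254, 248, 189, 95, 56, 52, 52, 51, 53, 53, 52, 53, 54, 56, 63]
[ 32.39105319   0.36046632 -16.31766051]
```

```bash
python3 -c "
from h import *
im=cv2.imread('pics/wrist_11.png');s=arm.read_state();p=arm.camera_params('wrist')
w=im[322:360,313:331].min(2)>140;d=np.argwhere(w)+[322,313];print(len(d),d.mean(0),d.min(0),d.max(0))
z=s['position'][2]-27.8;T=R.from_quat(s['ee_rot']).inv()
print(T.apply(onz('wrist',p,d.mean(0)[::-1],z+44)-s['position']))
print(T.apply(onz('wrist',p,(288,204.5),z+14)-s['position']))
print(T.apply(onz('wrist',p,(288,307),z+14)-s['position']))"

```

```text
238 [338.24369748 321.53781513] [330 313] [346 330]
[ -2.1175433    0.58491199 -16.19266206]
[ 45.75881757 -13.90385399  13.63969359]
[ -3.85852909 -15.38243709  13.82012803]
```

```bash
python3 -m handwheel '[{"x":0.0546,"y":0.185,"z":0,"ax":0,"ay":0,"az":0.0314},{"x":0.0546,"y":0.185,"z":0,"ax":0,"ay":0,"az":0.0314},{"x":0.0546,"y":0.185,"z":0,"ax":0,"ay":0,"az":0.0314},{"x":0.0546,"y":0.185,"z":0,"ax":0,"ay":0,"az":0.0314},{"x":0.0546,"y":0.185,"z":0,"ax":0,"ay":0,"az":0.0314},{"x":0,"y":0,"z":-0.15,"ax":0,"ay":0,"az":0},{"x":0,"y":0,"z":-0.15,"ax":0,"ay":0,"az":0},{"x":0,"y":0,"z":-0.1,"ax":0,"ay":0,"az":0}]'
python3 -m handwheel '[{"x":0,"y":0,"z":0,"ax":0,"ay":0,"az":0},{"x":0,"y":0,"z":0,"ax":0,"ay":0,"az":0},{"x":0,"y":0,"z":0,"ax":0,"ay":0,"az":0},{"x":0,"y":0,"z":0,"ax":0,"ay":0,"az":0},{"x":0,"y":0,"z":0,"ax":0,"ay":0,"az":0},{"x":0,"y":0,"z":0,"ax":0,"ay":0,"az":0},{"x":0,"y":0,"z":0,"ax":0,"ay":0,"az":0},{"x":0,"y":0,"z":0,"ax":0,"ay":0,"az":0}]'
```

```text
clock: 14.95
position: [475.3, -95.9, 127.5]
ee_rot: [1.0, -0.027, -0.003, 0.0]
contact_force: [0.4, 0.4, -0.6]
gripper_width: 8.3
grasp_force: 59.8
clock: 15.75
position: [477.4, -96.4, 131.1]
ee_rot: [1.0, -0.028, 0.0, -0.0]
contact_force: [0.3, 0.7, -0.3]
gripper_width: 8.4
grasp_force: 59.8
```

```bash
python3 -m handwheel '[{"x":-0.004,"y":0.001,"z":-0.05,"ax":0,"ay":0,"az":0},{"x":0,"y":0,"z":-0.04,"ax":0,"ay":0,"az":0},{"x":0,"y":0,"z":-0.03,"ax":0,"ay":0,"az":0},{"x":0,"y":0,"z":-0.02,"ax":0,"ay":0,"az":0},{"x":0,"y":0,"z":-0.02,"ax":0,"ay":0,"az":0},{"x":0,"y":0,"z":0,"ax":0,"ay":0,"az":0},{"x":0,"y":0,"z":0,"ax":0,"ay":0,"az":0},{"x":0,"y":0,"z":0,"ax":0,"ay":0,"az":0}]'
```

```text
clock: 16.55
position: [476.9, -96.1, 99.2]
ee_rot: [1.0, -0.028, 0.0, -0.0]
contact_force: [0.6, -0.5, -0.1]
gripper_width: 8.4
grasp_force: 59.9
```

```bash
python3 -m handwheel '[{"x":0,"y":0,"z":-0.008,"ax":0,"ay":0,"az":0},{"x":0,"y":0,"z":0,"ax":0,"ay":0,"az":0},{"x":0,"y":0,"z":0,"ax":0,"ay":0,"az":0},{"x":0,"y":0,"z":0,"ax":0,"ay":0,"az":0},{"x":0,"y":0,"z":0,"ax":0,"ay":0,"az":0},{"x":0,"y":0,"z":0,"ax":0,"ay":0,"az":0},{"x":0,"y":0,"z":0,"ax":0,"ay":0,"az":0},{"x":0,"y":0,"z":0,"ax":0,"ay":0,"az":0}]'
python3 -m handwheel '[{"x":0,"y":0,"z":0,"ax":0,"ay":0,"az":0},{"x":0,"y":0,"z":0,"ax":0,"ay":0,"az":0},{"x":0,"y":0,"z":0,"ax":0,"ay":0,"az":0},{"x":0,"y":0,"z":0,"ax":0,"ay":0,"az":0},{"x":0,"y":0,"z":0.15,"ax":0,"ay":0,"az":0},{"x":0,"y":0,"z":0.24,"ax":0,"ay":0,"az":0},{"x":-0.1,"y":0.1,"z":0.18,"ax":0,"ay":0,"az":0},{"x":-0.15,"y":0.2,"z":0,"ax":0,"ay":0,"az":0}]' -0.3
python3 -m handwheel '[{"x":-0.13,"y":0.2,"z":0,"ax":0,"ay":0,"az":0},{"x":0,"y":0.2,"z":0,"ax":0,"ay":0,"az":0},{"x":0,"y":0,"z":0,"ax":0,"ay":0,"az":0},{"x":0,"y":0,"z":0,"ax":0,"ay":0,"az":0},{"x":0,"y":0,"z":0,"ax":0,"ay":0,"az":0},{"x":0,"y":0,"z":0,"ax":0,"ay":0,"az":0},{"x":0,"y":0,"z":0,"ax":0,"ay":0,"az":0},{"x":0,"y":0,"z":0,"ax":0,"ay":0,"az":0}]'
python3 -c "
from h import *
im,p,f=snap('wrist');s=arm.read_state();print(s['position'],f)
for c in('red','blue'):
    for o in leaf(im,p,c,z0=70,box=90):print(c,o)
for o in blobs(im,'orange')[0]: print(o,onz('wrist',p,o[1],80))
snap('scene')"
```

```text
clock: 17.35
position: [477.1, -96.2, 97.7]
ee_rot: [1.0, -0.027, 0.001, 0.0]
contact_force: [-0.6, 0.4, 4.5]
gripper_width: 8.4
grasp_force: 60.5
clock: 18.15
position: [430.4, -36.0, 216.1]
ee_rot: [1.0, -0.029, 0.006, -0.001]
contact_force: [0.9, 2.3, -0.9]
gripper_width: 29.7
grasp_force: 0.0
clock: 18.95
position: [400.7, 43.2, 211.1]
ee_rot: [1.0, -0.028, -0.0, 0.0]
contact_force: [0.3, 1.1, -0.3]
gripper_width: 29.8
grasp_force: 0.0
[400.69261035  43.28041436 211.18910905] pics/wrist_12.png
red {'px': array([507., 131.]), 'area': 1767, 'dot': array([475.09063129, -98.41628915]), 'nd': 10, 'shoe': (476.2, -82.3), 'size': (145, 103), 'yaw': -2.4}
red {'px': array([479., 195.]), 'area': 129, 'dot': None, 'nd': 0, 'shoe': (444.0, -70.6), 'size': (122, 102), 'yaw': 88.9}
blue {'px': array([361., 122.]), 'area': 1083, 'dot': None, 'nd': 0, 'shoe': (482.6, 7.8), 'size': (138, 135), 'yaw': -1.3}
blue {'px': array([354., 192.]), 'area': 169, 'dot': None, 'nd': 0, 'shoe': (447.2, 13.4), 'size': (136, 101), 'yaw': 88.1}
(472, array([262. , 122.3]), array([247, 100,  25,  46], dtype=int32)) [485.35793286  81.32521061  80.        ]
```

```bash
ls pics
```

```text
crop8.png
scene0.png
scene_13.png
side0.png
wrist0.png
wrist_10.png
wrist_11.png
wrist_12.png
wrist_3.png
wrist_4.png
wrist_5.png
wrist_6.png
wrist_7.png
wrist_9.png
```

View pics/wrist_12.png

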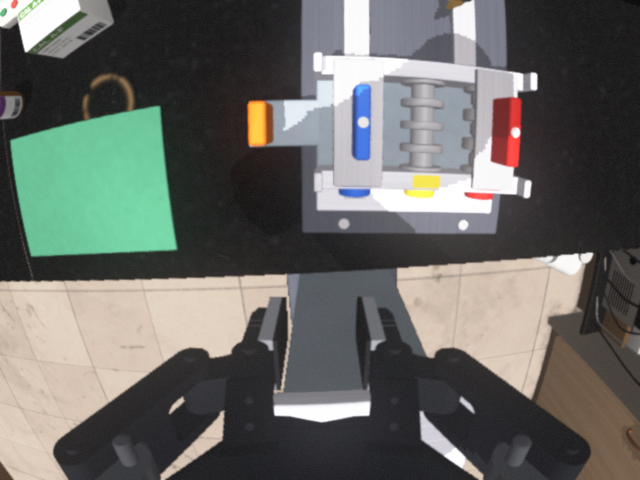

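The image shows both leaves flat on the rails (dots at blue (363,122) and red (516,132)), the handle at (258,123) and the mat corners.

```bash
python3 - <<'E'
from h import *
np.set_printoptions(precision=1,suppress=True)
im=cv2.imread("pics/wrist_12.png");p=arm.camera_params("wrist")
th=np.radians(-3.3);ex=np.array([np.cos(th),np.sin(th)]);ey=np.array([-ex[1],ex[0]]);C=np.array([477.7,-42.])
for n,(a,b) in dict(blue=(363,122),red=(516,132)).items():
    w=np.argwhere(im[b-5:b+6,a-5:a+6].min(2)>150)+[b-5,a-5];u=w.mean(0)[::-1];q=onz("wrist",p,u,114)[:2];print(n,len(w),u,q,(q-C)@ex,(q-C)@ey)
b,l=blobs(im,"green");c=b[0][1].astype(int);cs,_=cv2.findContours((l==l[c[1],c[0]]).astype(np.uint8),0,2)
k=cv2.approxPolyDP(max(cs,key=cv2.contourArea),6,True)[:,0];q=np.array([onz("wrist",p,u,4)[:2] for u in k],np.float32);print(k.tolist(),q,cv2.minAreaRect(q))
for u in((249,101),(266,101),(249,146),(267,146)):q=onz("wrist",p,u,80)[:2];print(u,q)
E
python3 -m handwheel '[{"x":0.141,"y":0.071,"z":0,"ax":0,"ay":0,"az":0},{"x":0.141,"y":0.071,"z":0,"ax":0,"ay":0,"az":0},{"x":0.141,"y":0.071,"z":0,"ax":0,"ay":0,"az":0},{"x":0,"y":0,"z":-0.2,"ax":0,"ay":0,"az":0},{"x":0,"y":0,"z":-0.2,"ax":0,"ay":0,"az":0},{"x":0,"y":0,"z":-0.1,"ax":0,"ay":0,"az":0},{"x":0,"y":0,"z":0,"ax":0,"ay":0,"az":0},{"x":0,"y":0,"z":0,"ax":0,"ay":0,"az":0}]'
```

```text
blue 103 [362.9 121.9] [481.   11.9] 0.20627488429814198 54.022682682118386
red 79 [515.3 132. ] [475.2 -96.7] 0.675672070203191 -54.74607262013735
[[159, 105], [10, 140], [31, 256], [177, 248]] [[516.6 196.2]
 [517.7 415.1]
 [368.4 416.5]
 [368.3 196.5]] ((442.8267822265625, 306.3153076171875), (219.9734649658203, 149.23495483398438), 89.88308715820312)
(249, 101) [502.1  90.2]
(266, 101) [500.9  77.6]
(249, 146) [468.6  92.7]
(267, 146) [467.5  79.2]
clock: 19.85
position: [485.9, 86.5, 111.8]
ee_rot: [1.0, -0.027, 0.0, 0.0]
contact_force: [0.1, 0.9, 0.3]
gripper_width: 30.0
grasp_force: 0.0
```

```bash
python3 -m handwheel '[{"x":-0.003,"y":-0.005,"z":-0.15,"ax":0,"ay":0,"az":0},{"x":0,"y":0,"z":-0.12,"ax":0,"ay":0,"az":0},{"x":0,"y":0,"z":-0.05,"ax":0,"ay":0,"az":0},{"x":0,"y":0,"z":0,"ax":0,"ay":0,"az":0},{"x":0,"y":0,"z":0,"ax":0,"ay":0,"az":0},{"x":0,"y":0,"z":0,"ax":0,"ay":0,"az":0},{"x":0,"y":0,"z":0,"ax":0,"ay":0,"az":0},{"x":0,"y":0,"z":0,"ax":0,"ay":0,"az":0}]'
python3 -m handwheel '[{"x":0,"y":0,"z":0,"ax":0,"ay":0,"az":0},{"x":0,"y":0,"z":0,"ax":0,"ay":0,"az":0},{"x":0,"y":0,"z":0,"ax":0,"ay":0,"az":0},{"x":0,"y":0,"z":0,"ax":0,"ay":0,"az":0},{"x":0,"y":0,"z":0,"ax":0,"ay":0,"az":0},{"x":0,"y":0,"z":0,"ax":0,"ay":0,"az":0},{"x":0,"y":0,"z":0,"ax":0,"ay":0,"az":0},{"x":0,"y":0,"z":0,"ax":0,"ay":0,"az":0}]' -1
```

```text
clock: 20.65
position: [485.0, 85.6, 48.0]
ee_rot: [1.0, -0.028, 0.001, -0.0]
contact_force: [-0.5, 0.2, 0.0]
gripper_width: 29.8
grasp_force: 0.0
clock: 21.45
position: [484.9, 85.6, 47.8]
ee_rot: [1.0, -0.028, 0.0, -0.0]
contact_force: [-1.1, 1.1, 4.8]
gripper_width: 13.3
grasp_force: 58.9
```

```bash
python3 -m handwheel '[{"x":0.06,"y":-0.037,"z":0,"ax":0,"ay":0,"az":0},{"x":0.08,"y":-0.05,"z":0,"ax":0,"ay":0,"az":0},{"x":0.08,"y":-0.05,"z":0,"ax":0,"ay":0,"az":0},{"x":0.08,"y":-0.05,"z":0,"ax":0,"ay":0,"az":0},{"x":0.08,"y":-0.05,"z":0,"ax":0,"ay":0,"az":0},{"x":0.06,"y":-0.037,"z":0,"ax":0,"ay":0,"az":0},{"x":0.0425,"y":-0.0243,"z":0,"ax":0,"ay":0,"az":0},{"x":0,"y":0,"z":0,"ax":0,"ay":0,"az":0}]'
python3 -c "
from h import *
im,p,f=snap('wrist');s=arm.read_state();print(s['position'],f);cv2.imwrite('pics/cs.png',cv2.resize(snap('scene')[0][200:320,250:410],None,fx=4,fy=4))
snap('side')"
```

```text
clock: 22.25
position: [577.1, 23.9, 47.4]
ee_rot: [1.0, -0.028, -0.005, 0.001]
contact_force: [-11.5, -0.6, 13.9]
gripper_width: 13.2
grasp_force: 60.4
[577.05888723  24.09177326  47.45612783] pics/wrist_14.png
```

```bash
ls -t pics|head -4
```

```text
side_17.png
cs.png
scene_15.png
wrist_14.png
```

View pics/wrist_14.png

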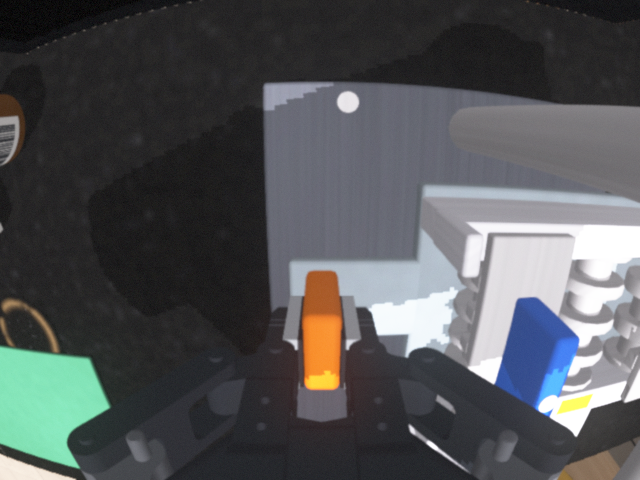

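The view shows the handle gripped, the blue dot at (547,403), and the pillar at upper right; the needle isn't visible near the dot.

```bash
python3 -m handwheel '[{"x":0,"y":0,"z":0,"ax":0,"ay":0,"az":0},{"x":0,"y":0,"z":0,"ax":0,"ay":0,"az":0},{"x":0,"y":0,"z":0,"ax":0,"ay":0,"az":0},{"x":0,"y":0,"z":0,"ax":0,"ay":0,"az":0},{"x":0,"y":0,"z":0,"ax":0,"ay":0,"az":0},{"x":0,"y":0,"z":0,"ax":0,"ay":0,"az":0},{"x":0,"y":0,"z":0,"ax":0,"ay":0,"az":0},{"x":0,"y":0,"z":0,"ax":0,"ay":0,"az":0}]'
python3 - <<'E'
from h import *
im,p,f=snap("wrist")
print(f,"cam",p["position"],proj("wrist",p,(577.5,-47.7,119)),proj("wrist",p,(577.5,-47.7,155)),"dot px->",onz("wrist",p,(547,403),114))
im=im[300:480,440:640]
a=cv2.resize(im,None,fx=2,fy=2,interpolation=cv2.INTER_CUBIC)
sc=snap("scene");P=sc[1];u=proj("scene",P,(577.5,-47.7,117)).astype(int);b=cv2.resize(sc[0][u[1]-30:u[1]+30,u[0]-33:u[0]+33],(400,360),interpolation=cv2.INTER_CUBIC)
cv2.imwrite("pics/pair1.png",np.hstack([a,b]));print(u)
E
```

```text
clock: 23.2
position: [577.1, 24.5, 47.5]
ee_rot: [1.0, -0.028, -0.004, 0.001]
contact_force: [-9.6, -1.2, 11.3]
gripper_width: 12.9
grasp_force: 60.1
pics/wrist_18.png cam [657.64938764  19.81759571 189.64619768] [554.08977097 404.11265762] [611.22059594 489.82002916] dot px-> [573.29462745 -49.03687233 114.        ]
[335 241]
```

View pics/pair1.png

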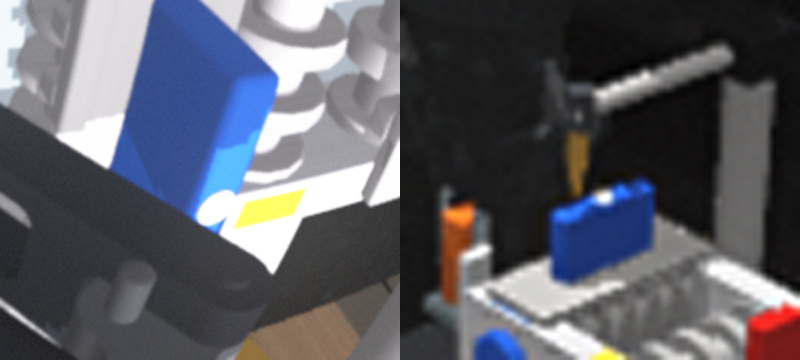

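The wrist crop shows the blue dot, and the scene crop shows the needle tip about 4–5 px to the left of the dot, so I need to quantify that.

```bash
cat >> h.py <<'E'
TH=np.radians(-3.3);EX=np.array([np.cos(TH),np.sin(TH)]);EY=np.array([-EX[1],EX[0]]);C=np.array([477.7,-42.])
def tipdot(n,col,im,p,w=22):
    u=proj(n,p,(577.5,-47.7,117)).astype(int)
    h=cv2.cvtColor(im,cv2.COLOR_BGR2HSV)
    win=np.zeros(im.shape[:2],bool);win[u[1]-w:u[1]+w,u[0]-w:u[0]+w]=1
    br=win&(mask(im,"red")==0)&(h[:,:,0]>8)&(h[:,:,0]<28)&(h[:,:,1]>100)&(h[:,:,2]>60)
    _,l,s,_=cv2.connectedComponentsWithStats(br.astype(np.uint8))
    b=np.argwhere(l==1+np.argmax(s[1:,4])) if len(s)>1 else np.zeros((0,2))
    tip=None
    if len(b)>3:
        f=np.polyfit(b[:,0],b[:,1],1);r=b[:,0].max()+.5;tip=(np.polyval(f,r),r)
    cm=cv2.morphologyEx(mask(im,col),cv2.MORPH_CLOSE,np.ones((7,7)))>0
    g=np.clip(im.min(2).astype(float)-70,0,None)*(win&cm)
    ys,xs=np.mgrid[:im.shape[0],:im.shape[1]];dot=(np.sum(xs*g)/g.sum(),np.sum(ys*g)/g.sum())
    out=[n,tip,dot,int((g>60).sum())]
    if tip:
        a=onz(n,p,tip,119)[:2];d=onz(n,p,dot,114)[:2];out+=[a,d,"need stage",(a-d)@EX,(a-d)@EY]
    return out
E
python3 - <<'E'
from h import *
np.set_printoptions(precision=1,suppress=True)
o=[]
for n in("scene","side"):
    im,p,f=snap(n);print(tipdot(n,"blue",im,p))
    u=proj(n,p,(577.5,-47.7,117)).astype(int);o.append(cv2.resize(im[u[1]-20:u[1]+20,u[0]-20:u[0]+20],(400,400),interpolation=0))
cv2.imwrite("pics/pair2.png",np.hstack(o))
E
```

```text
['scene', (np.float64(330.5054054054054), np.float64(243.5)), (np.float64(335.12702702702705), np.float64(243.98648648648648)), 3, array([556.6, -50.7]), array([569.8, -53.5]), 'need stage', np.float64(-13.394506958942058), np.float64(2.0889316340467654)]
['side', None, (np.float64(nan), np.float64(nan)), 0]h.py:70: RuntimeWarning: invalid value encountered in scalar divide
  ys,xs=np.mgrid[:im.shape[0],:im.shape[1]];dot=(np.sum(xs*g)/g.sum(),np.sum(ys*g)/g.sum())
```

View pics/pair2.png

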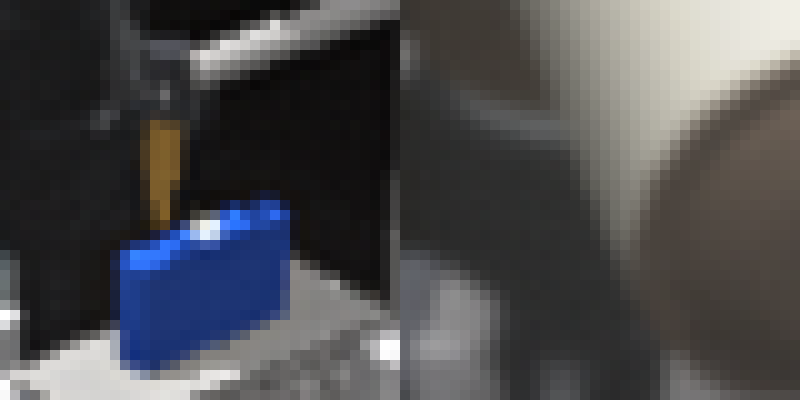

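```bash
python3 - <<'E'
from h import *
np.set_printoptions(precision=1,suppress=True)
o=[];T={}
for n in("scene","side"):
    im=cv2.imread(f"pics/{n}0.png");p=arm.camera_params(n);r=tipdot(n,"blue",im,p);print(r)
    T[n]=(n,p,r[1])
    u=proj(n,p,(577.5,-47.7,117)).astype(int);print(u,proj(n,p,(577.5,-47.7,119)));o.append(cv2.resize(im[u[1]-20:u[1]+20,u[0]-20:u[0]+20],(400,400),interpolation=0))
cv2.imwrite("pics/pair3.png",np.hstack(o))
if T["side"][2]: print(tri(T["scene"],T["side"]))
E
```

```text
['scene', (np.float64(330.5080686475409), np.float64(243.5)), (np.float64(nan), np.float64(nan)), 0, array([556.6, -50.7]), array([nan, nan]), 'need stage', np.float64(nan), np.float64(nan)]
[335 241] [335.7 240.3]
['side', (np.float64(312.55626223091986), np.float64(212.5)), (np.float64(nan), np.float64(nan)), 0, array([557.4, -52.4]), array([nan, nan]), 'need stage', np.float64(nan), np.float64(nan)]
[304 213] [304.3 213.3]
[556.9 -51.1 119.5]h.py:70: RuntimeWarning: invalid value encountered in scalar divide
  ys,xs=np.mgrid[:im.shape[0],:im.shape[1]];dot=(np.sum(xs*g)/g.sum(),np.sum(ys*g)/g.sum())
```

View pics/pair3.png

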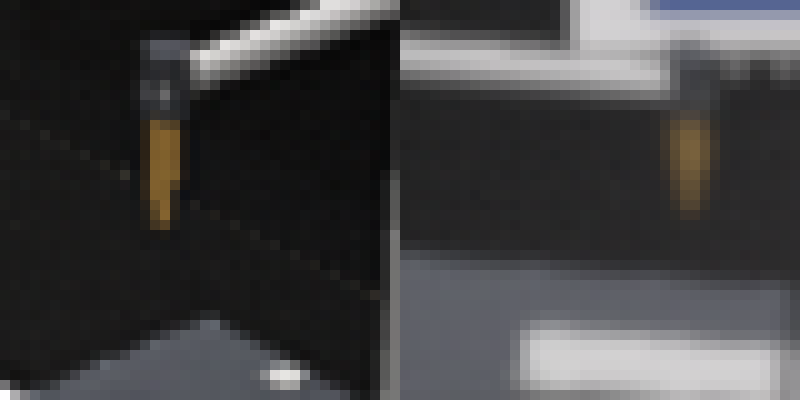

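The needle tip triangulates to (557,-51,119.5), with the right height, so the carrier started about 20 mm off its front stop and is now against its far stop. I'll back it off.

```bash
python3 -m handwheel '[{"x":-0.03,"y":0.002,"z":0,"ax":0,"ay":0,"az":0},{"x":-0.03,"y":0.003,"z":0,"ax":0,"ay":0,"az":0},{"x":-0.0275,"y":0.002,"z":0,"ax":0,"ay":0,"az":0},{"x":0,"y":0,"z":0,"ax":0,"ay":0,"az":0},{"x":0,"y":0,"z":0,"ax":0,"ay":0,"az":0},{"x":0,"y":0,"z":0,"ax":0,"ay":0,"az":0},{"x":0,"y":0,"z":0,"ax":0,"ay":0,"az":0},{"x":0,"y":0,"z":0,"ax":0,"ay":0,"az":0}]'
python3 - <<'E'
from h import *
np.set_printoptions(precision=1,suppress=True)
print(arm.read_state()["position"])
im,p,f=snap("scene");print(tipdot("scene","blue",im,p))
u=proj("scene",p,(557,-51,117)).astype(int);a=cv2.resize(im[u[1]-20:u[1]+20,u[0]-20:u[0]+20],(400,400),interpolation=0)
im,p,f=snap("wrist");print(f,proj("wrist",p,(557,-51,119)),proj("wrist",p,(557,-51,114)))
b=cv2.resize(im[340:480,460:600],(400,400));cv2.imwrite("pics/pair4.png",np.hstack([a,b]))
E
```

```text
clock: 24.2
position: [562.8, 27.2, 47.6]
ee_rot: [1.0, -0.028, -0.001, 0.0]
contact_force: [-2.3, -1.3, 7.5]
gripper_width: 13.3
grasp_force: 59.5
[562.8  27.2  47.6]
['scene', (np.float64(330.54285714285714), np.float64(242.5)), (np.float64(330.241214057508), np.float64(245.15335463258785)), 3, array([560.2, -47.2]), array([556.9, -49.7]), 'need stage', np.float64(3.205128673009328), np.float64(2.6738197974044695)]
pics/wrist_26.png [563.3 413.3] [556.5 403.8]
```

View pics/pair4.png

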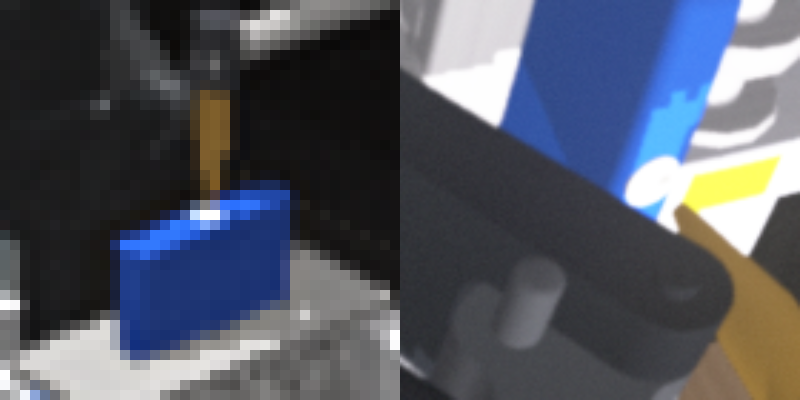

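The scene crop shows the dot directly below the needle. In the wrist crop the needle tip is at about pixel (557,412) and the dot at about (549,404).

```bash
python3 - <<'E'
from h import *
np.set_printoptions(precision=1,suppress=True)
p=arm.camera_params("wrist");im=cv2.imread("pics/wrist_26.png")
a=onz("wrist",p,(557.3,412.5),119)[:2];d=onz("wrist",p,(548.6,403.7),114)[:2];print(a,d,(a-d)@EX,(a-d)@EY)
h=cv2.cvtColor(im,cv2.COLOR_BGR2HSV)
for y in range(396,424):
    print(y,"".join("W" if im[y,x].min()>170 else "n" if (8<h[y,x,0]<28 and h[y,x,1]>90) else "b" if 95<h[y,x,0]<130 and h[y,x,1]>100 else "." for x in range(535,575)))
E
```

```text
[558.2 -48.1] [558.1 -47.3] 0.22127859979124617 -0.727134938530565
396 bbbbbbbbbbbbWWWWWWWWWW.b.WWWWWWWWWWWWWWW
397 bbbbbbbbbb.WWWWWWWWWWWWWWWWWWWWWWWWWWWWW
398 bbbbbbbbbWWWWWWWWWWWWWWWWWWWWWWWWWWWWWWW
399 bbbbbbbbWWWWWWWWWWWWWWWWWWWWWWWWWWWWWW..
400 bbbbbbbWWWWWWWWWWWWWWWWWWWWWWWWWWW......
401 bbbbbbWWWWWWWWWWWWWWWWWWWWWWW...........
402 bbbbb.WWWWWWWWWWWWWWWWWWWWWW............
403 bbbbbWWWWWWWWWWWWWWWWWWWWWW.............
404 bbbb.WWWWWWWWWWWWWWWWWWWWWW.............
405 bbbbWWWWWWWWWWWWWWWWWWWWWW..............
406 bbbbWWWWWWWWWWWWWWWWWWWWWW..............
407 bbbbWWWWWWWWWWWWWWWWWWWWW...............
408 bbbbWWWWWWWWWWWWWWWWWWWWW...............
409 bbbbWWWWWWWWWWWWW.WWWWWWW...............
410 ..bbWWWWWWWWWWW.bWWWWWWW................
411 ...bbWWWWWWWW.bbbWWWWWW.n...........WWWW
412 .....b..WW.bbbbb.WWWWW.nnn......WWWWWWWW
413 ......bbbbbbbbbbWWWWW.nnnnnn..WWWWWWWWWW
414 ........bbbbbbb.WWWWWnnnnnnnnWWWWWWWWWWW
415 ..........bbbbbWWWWWW.nnnnnnn.WWWWWWWWWW
416 ...........bbbbWWWWWW.nnnnnnnn.WWWWWWWWW
417 .............b.WWWWWWWnnnnnnnnn.WWWWWWWW
418 ................WWWWWW.nnnnnnnnn.WWWWWWW
419 ..................WWWW.nnnnnnnnnn.WWWWWW
420 ...................WWWWnnnnnnnnnnn.WWWWW
421 .......................nnnnnnnnnnnn.WWWW
422 .........................nnnnnnnnnnnn.WW
423 ..........................nnnnnnnnnnnn.W
```

Both views agree to within a millimetre, needing about −0.8 mm in y. Nudge and dwell.

```bash
python3 -m handwheel '[{"x":0,"y":-0.004,"z":0,"ax":0,"ay":0,"az":0},{"x":0,"y":0,"z":0,"ax":0,"ay":0,"az":0},{"x":0,"y":0,"z":0,"ax":0,"ay":0,"az":0},{"x":0,"y":0,"z":0,"ax":0,"ay":0,"az":0},{"x":0,"y":0,"z":0,"ax":0,"ay":0,"az":0},{"x":0,"y":0,"z":0,"ax":0,"ay":0,"az":0},{"x":0,"y":0,"z":0,"ax":0,"ay":0,"az":0},{"x":0,"y":0,"z":0,"ax":0,"ay":0,"az":0}]'
python3 -m handwheel '[{"x":0,"y":0,"z":0,"ax":0,"ay":0,"az":0},{"x":0,"y":0,"z":0,"ax":0,"ay":0,"az":0},{"x":0,"y":0,"z":0,"ax":0,"ay":0,"az":0},{"x":0,"y":0,"z":0,"ax":0,"ay":0,"az":0},{"x":0,"y":0,"z":0,"ax":0,"ay":0,"az":0},{"x":0,"y":0,"z":0,"ax":0,"ay":0,"az":0},{"x":0,"y":0,"z":0,"ax":0,"ay":0,"az":0},{"x":0,"y":0,"z":0,"ax":0,"ay":0,"az":0}]'
python3 - <<'E'
from h import *
np.set_printoptions(precision=1,suppress=True)
im,p,f=snap("scene");print(tipdot("scene","blue",im,p))
im,p,f=snap("wrist")
h=cv2.cvtColor(im,cv2.COLOR_BGR2HSV)
for y in range(394,420,1):
    print(y,"".join("W" if im[y,x].min()>170 else "n" if (8<h[y,x,0]<28 and h[y,x,1]>90) else "b" if 95<h[y,x,0]<130 and h[y,x,1]>100 else "." for x in range(535,575)))
E
```

```text
clock: 25.1
position: [563.0, 26.7, 47.6]
ee_rot: [1.0, -0.028, -0.0, -0.0]
contact_force: [-1.7, 0.4, 6.7]
gripper_width: 13.4
grasp_force: 59.5
clock: 25.9
position: [563.0, 26.7, 47.7]
ee_rot: [1.0, -0.028, -0.0, -0.0]
contact_force: [-0.7, 0.3, 6.2]
gripper_width: 13.4
grasp_force: 59.5
['scene', (np.float64(330.54285714285714), np.float64(242.5)), (np.float64(330.4156050955414), np.float64(245.21974522292993)), 5, array([560.2, -47.2]), array([557. , -50.2]), 'need stage', np.float64(3.1051609424898685), np.float64(3.1813655001951258)]
394 bbbbbbbbbbbbbbbbb.Wbbbbbb.........WWWWWW
395 bbbbbbbbbbbbbbWWWWWWW.bbb.....WWWWWWWWWW
396 bbbbbbbbbbbbWWWWWWWWWWbb.WWWWWWWWWWWWWWW
397 bbbbbbbbbbWWWWWWWWWWWWW.WWWWWWWWWWWWWWWW
398 bbbbbbbbbWWWWWWWWWWWWWWWWWWWWWWWWWWWWWWW
399 bbbbbbbbWWWWWWWWWWWWWWWWWWWWWWWWWWWWWW..
400 bbbbbbbWWWWWWWWWWWWWWWWWWWWWWWWWWW......
401 bbbbbbWWWWWWWWWWWWWWWWWWWWWWW...........
402 bbbbb.WWWWWWWWWWWWWWWWWWWWWW............
403 bbbbbWWWWWWWWWWWWWWWWWWWWWW.............
404 bbbbWWWWWWWWWWWWWWWWWWWWWWW.............
405 bbbbWWWWWWWWWWWWWWWWWWWWWW..............
406 bbbbWWWWWWWWWWWWWWWWWWWWWW..............
407 bbb.WWWWWWWWWWWWWWWWWWWWW...............
408 bbbbWWWWWWWWWWWWWWWWWWWWW...............
409 bbbbWWWWWWWWWWWWW.WWWWWWW...............
410 .bbbWWWWWWWWWWW.bWWWWWWW................
411 ...bbWWWWWWWW.bbbWWWWWW...............WW
412 .....b..WWWbbbbb.WWWWW.n........WWWWWWWW
413 ......bbbbbbbbbbWWWWW.nnn....WWWWWWWWWWW
414 ........bbbbbbb.WWWW.nnnnnn.WWWWWWWWWWWW
415 ..........bbbbbWWWW.nnnnnnn.WWWWWWWWWWWW
416 ...........bbbbWWWWWnnnnnnnnWWWWWWWWWWWW
417 .............b.WWWWW.nnnnnnnn.WWWWWWWWWW
418 ................WWWW.nnnnnnnnn.WWWWWWWWW
419 ..................W..nnnnnnnnnn.WWWWWWWW
```

```bash
python3 - <<'E'
from h import *
p=arm.camera_params("wrist")
for tp in((556.6,413.8),(557.3,412.5)):
  for dt in((547.7,403.7),(548.5,403.7)):
    a=onz("wrist",p,tp,119)[:2];d=onz("wrist",p,dt,114)[:2];print(a,d,(a-d)@EX,(a-d)@EY)
p=arm.camera_params("scene")
a=onz("scene",p,(330.5,243.5),119)[:2]
d=onz("scene",p,(330.42,245.22),114)[:2];print(a,d,(a-d)@EX,(a-d)@EY)
E
```

```text
[557.91777558 -48.42906794] [558.41082101 -47.36665587] -0.43107114719572814 -1.0890320710229022
[557.91777558 -48.42906794] [558.31247387 -47.72756317] -0.35366236400543977 -0.7230619703613552
[558.47763796 -48.51218957] [558.41082101 -47.36665587] 0.1326476883470166 -1.139787937961642
[558.47763796 -48.51218957] [558.31247387 -47.72756317] 0.21005647153730497 -0.773817837300095
[556.54806908 -50.66060066] [556.96918827 -50.22433798] -0.39530785895946535 -0.45978058892856305
```

```bash
python3 -m handwheel '[{"x":0,"y":-0.003,"z":0,"ax":0,"ay":0,"az":0},{"x":0,"y":0,"z":0,"ax":0,"ay":0,"az":0},{"x":0,"y":0,"z":0,"ax":0,"ay":0,"az":0},{"x":0,"y":0,"z":0,"ax":0,"ay":0,"az":0},{"x":0,"y":0,"z":0,"ax":0,"ay":0,"az":0},{"x":0,"y":0,"z":0,"ax":0,"ay":0,"az":0},{"x":0,"y":0,"z":0,"ax":0,"ay":0,"az":0},{"x":0,"y":0,"z":0,"ax":0,"ay":0,"az":0}]'
python3 -m handwheel '[{"x":0.003,"y":0.05,"z":0,"ax":0,"ay":0,"az":0},{"x":0.005,"y":0.09,"z":0,"ax":0,"ay":0,"az":0},{"x":0.005,"y":0.09,"z":0,"ax":0,"ay":0,"az":0},{"x":0.005,"y":0.09,"z":0,"ax":0,"ay":0,"az":0},{"x":0.005,"y":0.09,"z":0,"ax":0,"ay":0,"az":0},{"x":0.004,"y":0.08,"z":0,"ax":0,"ay":0,"az":0},{"x":0.002,"y":0.051,"z":0,"ax":0,"ay":0,"az":0},{"x":0,"y":0,"z":0,"ax":0,"ay":0,"az":0}]'
python3 -m handwheel '[{"x":0,"y":0,"z":0,"ax":0,"ay":0,"az":0},{"x":0,"y":0,"z":0,"ax":0,"ay":0,"az":0},{"x":0,"y":0,"z":0,"ax":0,"ay":0,"az":0},{"x":0,"y":0,"z":0,"ax":0,"ay":0,"az":0},{"x":0,"y":0,"z":0,"ax":0,"ay":0,"az":0},{"x":0,"y":0,"z":0,"ax":0,"ay":0,"az":0},{"x":0,"y":0,"z":0,"ax":0,"ay":0,"az":0},{"x":0,"y":0,"z":0,"ax":0,"ay":0,"az":0}]'
python3 - <<'E'
from h import *
np.set_printoptions(precision=1,suppress=True)
im,p,f=snap("scene");r=tipdot("scene","red",im,p);print(r)
a=onz("scene",p,(330.5,243.5),119)[:2];d=r[5];print("scene need",(a-d)@EX,(a-d)@EY)
u=proj("scene",p,(557,-51,117)).astype(int);A=cv2.resize(im[u[1]-20:u[1]+20,u[0]-20:u[0]+20],(400,400),interpolation=0)
im,p,f=snap("side");q=proj("side",p,(557,-51,117)).astype(int);B=cv2.resize(im[q[1]-20:q[1]+20,q[0]-20:q[0]+20],(400,400),interpolation=0)
cv2.imwrite("pics/pair5.png",np.hstack([A,B]))
im,p,f=snap("wrist");print(f,proj("wrist",p,(557.5,-49,119)))
E
```

```text
clock: 26.8
position: [563.1, 26.2, 47.6]
ee_rot: [1.0, -0.027, -0.0, -0.0]
contact_force: [-0.2, 1.5, 6.8]
gripper_width: 12.7
grasp_force: 59.5
clock: 27.6
position: [569.6, 135.9, 47.7]
ee_rot: [1.0, -0.027, 0.0, -0.001]
contact_force: [0.4, 1.1, 5.2]
gripper_width: 13.0
grasp_force: 59.6
clock: 28.4
position: [569.5, 134.8, 47.7]
ee_rot: [1.0, -0.027, 0.0, -0.0]
contact_force: [-0.0, 0.9, 5.4]
gripper_width: 13.3
grasp_force: 59.6
['scene', (np.float64(330.60649467526633), np.float64(243.5)), (np.float64(329.4829931972789), np.float64(246.1360544217687)), 0, array([556.7, -50.8]), array([552. , -51.9]), 'need stage', np.float64(4.634284772032925), np.float64(1.3385801764466458)]
scene need 4.436333295910589 1.4985686503666842
pics/wrist_33.png [719.5 362.6]
```

View pics/pair5.png

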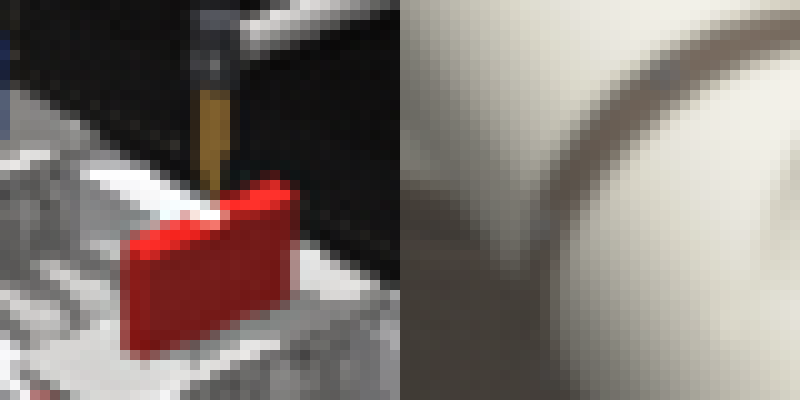

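The scene crop shows the red dot just under the needle tip, while the side view is blocked by the arm. I'll compare tab outlines for the red and blue cases.

```bash
python3 - <<'E'
from h import *
np.set_printoptions(precision=2,suppress=True)
p=arm.camera_params("scene");import os
fs=sorted(glob.glob("pics/scene_*.png"),key=os.path.getmtime)[-2:];print(fs)
for f,c in zip(fs,("blue","red")):
    im=cv2.imread(f);m=cv2.morphologyEx(mask(im,c),cv2.MORPH_CLOSE,np.ones((5,5)));k,l,s,ce=cv2.connectedComponentsWithStats(m)
    i=1+np.argmin(np.hypot(*(ce[1:]-[330,253]).T)+1e3*(s[1:,4]<100));print(c,s[i],ce[i],onz("scene",p,ce[i],99)[:2])
    g=im[240:252,324:338];print(g.min(2))
E
```

```text
['pics/scene_28.png', 'pics/scene_30.png']
blue [321 242  18  18 217] [329.99 250.25] [558.16 -48.33]
[[ 27  29  24  24  23  27  44  42  30  14  19  16  16  19]
 [ 25  25  24  25  22  26  36  41  19  17  21  16  22  21]
 [ 28  28  25  26  23  21  30  38  20  18  25  24  30  32]
 [ 26  26  20  19  15  15  29  62  27  26  33  35  35  35]
 [ 24  16  16  19  18  52 120 121  55  41  48  48  43  38]
 [ 17  24  28  28  42 149 255 254 112  32  30  33  28  27]
 [ 27  29  39  50  44  67 136 142  44  22  27  25  29  27]
 [ 39  49  50  50  46  37  36  32  22  28  27  28  27  28]
 [ 51  54  49  41  32  27  24  24  27  27  30  28  28  24]
 [ 47  40  31  29  29  30  29  27  29  29  29  29  30  27]
 [ 31  30  28  26  30  30  29  30  30  28  29  29  28  25]
 [ 30  27  30  29  29  29  30  30  29  29  29  29  29  26]]
red [322 241  18  19 216] [330.42 250.37] [558.53 -49.41]
[[106  41  17  14  17  25  42  45  30  15  17  15  14  18]
 [255 154  74  28  14  18  34  43  26  14  21  20  22  21]
 [251 251 212 129  70  29  27  39  22  21  26  28  32  37]
 [247 248 251 254 209 126  78  40  20  26  36  43  45  44]
 [243 245 246 247 247 252 215 138  56  38  43  43  41  35]
 [133 183 241 239 170 221 255 255 113  30  27  28  25  24]
 [160 155  98  74  42  63  94 108  39  21  25  26  25  21]
 [ 72  55  33  30  34  29  24  23  19  25  23  26  26  23]
 [ 42  39  38  34  29  24  25  22  25  24  23  24  25  23]
 [ 35  34  27  26  26  26  26  27  26  27  26  27  23  23]
 [ 26  27  27  24  27  24  27  29  25  28  26  25  22  20]
 [ 26  26  27  27  25  28  26  28  26  28  26  24  25  21]]
```

```bash
python3 -m handwheel '[{"x":-0.002,"y":0,"z":0,"ax":0,"ay":0,"az":0},{"x":0,"y":0,"z":0,"ax":0,"ay":0,"az":0},{"x":0,"y":0,"z":0,"ax":0,"ay":0,"az":0},{"x":0,"y":0,"z":0,"ax":0,"ay":0,"az":0},{"x":0,"y":0,"z":0,"ax":0,"ay":0,"az":0},{"x":0,"y":0,"z":0,"ax":0,"ay":0,"az":0},{"x":0,"y":0,"z":0,"ax":0,"ay":0,"az":0},{"x":0,"y":0,"z":0,"ax":0,"ay":0,"az":0}]'
python3 -m handwheel '[{"x":-0.05,"y":-0.022,"z":0,"ax":0,"ay":0,"az":0},{"x":-0.09,"y":-0.04,"z":0,"ax":0,"ay":0,"az":0},{"x":-0.1,"y":-0.04,"z":0,"ax":0,"ay":0,"az":0},{"x":-0.1,"y":-0.04,"z":0,"ax":0,"ay":0,"az":0},{"x":-0.09,"y":-0.04,"z":0,"ax":0,"ay":0,"az":0},{"x":-0.06,"y":-0.03,"z":0,"ax":0,"ay":0,"az":0},{"x":-0.03,"y":-0.008,"z":0,"ax":0,"ay":0,"az":0},{"x":0,"y":0,"z":0,"ax":0,"ay":0,"az":0}]'
python3 -m handwheel '[{"x":0,"y":0,"z":0,"ax":0,"ay":0,"az":0},{"x":0,"y":0,"z":0,"ax":0,"ay":0,"az":0},{"x":0,"y":0,"z":0,"ax":0,"ay":0,"az":0},{"x":0,"y":0,"z":0,"ax":0,"ay":0,"az":0},{"x":0,"y":0,"z":0,"ax":0,"ay":0,"az":0},{"x":0,"y":0,"z":0,"ax":0,"ay":0,"az":0},{"x":0,"y":0,"z":0,"ax":0,"ay":0,"az":0},{"x":0,"y":0,"z":0,"ax":0,"ay":0,"az":0}]'
```

```text
clock: 29.35
position: [569.4, 134.5, 47.7]
ee_rot: [1.0, -0.027, 0.001, -0.0]
contact_force: [1.4, 1.7, 6.0]
gripper_width: 12.9
grasp_force: 59.6
clock: 30.15
position: [465.6, 90.2, 47.7]
ee_rot: [1.0, -0.027, 0.001, -0.001]
contact_force: [2.8, -0.8, 4.0]
gripper_width: 13.6
grasp_force: 60.4
clock: 30.95
position: [465.6, 90.2, 47.7]
ee_rot: [1.0, -0.027, 0.0, -0.0]
contact_force: [1.4, 0.3, 7.5]
gripper_width: 13.2
grasp_force: 60.7
```

```bash
python3 -m handwheel '[{"x":-0.015,"y":0,"z":0,"ax":0,"ay":0,"az":0},{"x":0,"y":0,"z":0,"ax":0,"ay":0,"az":0},{"x":0,"y":0,"z":0,"ax":0,"ay":0,"az":0},{"x":0,"y":0,"z":0,"ax":0,"ay":0,"az":0},{"x":0,"y":0,"z":0,"ax":0,"ay":0,"az":0},{"x":0,"y":0,"z":0,"ax":0,"ay":0,"az":0},{"x":0,"y":0,"z":0,"ax":0,"ay":0,"az":0},{"x":0,"y":0,"z":0,"ax":0,"ay":0,"az":0}]'
```

```text
clock: 31.75
position: [465.6, 91.3, 47.8]
ee_rot: [1.0, -0.027, 0.003, -0.001]
contact_force: [10.0, -1.0, -0.6]
gripper_width: 13.4
grasp_force: 59.6
```

```bash
python3 -m handwheel '[{"x":0.013,"y":0,"z":0,"ax":0,"ay":0,"az":0},{"x":0,"y":0,"z":0,"ax":0,"ay":0,"az":0},{"x":0,"y":0,"z":0,"ax":0,"ay":0,"az":0},{"x":0,"y":0,"z":0,"ax":0,"ay":0,"az":0},{"x":0,"y":0,"z":0,"ax":0,"ay":0,"az":0},{"x":0,"y":0,"z":0,"ax":0,"ay":0,"az":0},{"x":0,"y":0,"z":0,"ax":0,"ay":0,"az":0},{"x":0,"y":0,"z":0,"ax":0,"ay":0,"az":0}]'
python3 -m handwheel '[{"x":0,"y":0,"z":0,"ax":0,"ay":0,"az":0},{"x":0,"y":0,"z":0,"ax":0,"ay":0,"az":0},{"x":0,"y":0,"z":0,"ax":0,"ay":0,"az":0},{"x":0,"y":0,"z":0,"ax":0,"ay":0,"az":0},{"x":0,"y":0,"z":0.15,"ax":0,"ay":0,"az":0},{"x":0,"y":0,"z":0.2,"ax":0,"ay":0,"az":0},{"x":0,"y":0,"z":0.2,"ax":0,"ay":0,"az":0},{"x":0,"y":0,"z":0.2,"ax":0,"ay":0,"az":0}]' -0.3
python3 -m handwheel '[{"x":-0.2,"y":-0.1,"z":0.04,"ax":0,"ay":0,"az":0},{"x":-0.13,"y":-0.15,"z":0,"ax":0,"ay":0,"az":0},{"x":0,"y":-0.15,"z":0,"ax":0,"ay":0,"az":0},{"x":0,"y":0,"z":0,"ax":0,"ay":0,"az":0},{"x":0,"y":0,"z":0,"ax":0,"ay":0,"az":0},{"x":0,"y":0,"z":0,"ax":0,"ay":0,"az":0},{"x":0,"y":0,"z":0,"ax":0,"ay":0,"az":0},{"x":0,"y":0,"z":0,"ax":0,"ay":0,"az":0}]'
python3 - <<'E'
from h import *
im,p,f=snap("wrist");s=arm.read_state();print(s["position"],f)
for c in("red","blue"):
    m=cv2.morphologyEx(mask(im,c),cv2.MORPH_CLOSE,np.ones((9,9)));k,l,st,ce=cv2.connectedComponentsWithStats(m)
    i=1+np.argmax(st[1:,4]);w=np.argwhere((l==i)&(mask(im,c)==0)&(im.min(2)>150));print(c,st[i],len(w),w.mean(0)[::-1],onz("wrist",p,w.mean(0)[::-1],114))
E
```

```text
clock: 32.55
position: [465.6, 90.5, 47.7]
ee_rot: [1.0, -0.027, 0.001, -0.0]
contact_force: [1.6, 0.3, 5.8]
gripper_width: 13.4
grasp_force: 60.5
clock: 33.35
position: [464.0, 89.7, 198.6]
ee_rot: [1.0, -0.028, -0.001, 0.0]
contact_force: [0.3, -0.2, -0.2]
gripper_width: 30.2
grasp_force: 0.0
clock: 34.15
position: [398.8, 10.5, 205.1]
ee_rot: [1.0, -0.027, -0.0, 0.0]
contact_force: [-0.5, -1.4, -0.1]
gripper_width: 29.8
grasp_force: 0.0
[398.7588941   10.45283886 205.08826627] pics/wrist_34.png
red [ 450  121   29   72 1769] 90 [470.5 157.2] [455.77465845 -91.63738019 114.        ]
blue [ 299  114   15   77 1013] 28 [306.21428571 152.5       ] [461.50471258  16.13494615 114.        ]
```

```bash
python3 -m handwheel '[{"x":0.157,"y":0.016,"z":0,"ax":0,"ay":0,"az":0},{"x":0.157,"y":0.016,"z":0,"ax":0,"ay":0,"az":0},{"x":0,"y":0,"z":0,"ax":0,"ay":0,"az":0},{"x":0,"y":0,"z":-0.2,"ax":0,"ay":0,"az":0},{"x":0,"y":0,"z":-0.18,"ax":0,"ay":0,"az":0},{"x":0,"y":0,"z":-0.1,"ax":0,"ay":0,"az":0},{"x":0,"y":0,"z":-0.05,"ax":0,"ay":0,"az":0},{"x":0,"y":0,"z":-0.02,"ax":0,"ay":0,"az":0}]'
python3 -m handwheel '[{"x":0,"y":0,"z":0,"ax":0,"ay":0,"az":0},{"x":0,"y":0,"z":0,"ax":0,"ay":0,"az":0},{"x":0,"y":0,"z":0,"ax":0,"ay":0,"az":0},{"x":0,"y":0,"z":0,"ax":0,"ay":0,"az":0},{"x":0,"y":0,"z":0,"ax":0,"ay":0,"az":0},{"x":0,"y":0,"z":0,"ax":0,"ay":0,"az":0},{"x":0,"y":0,"z":0,"ax":0,"ay":0,"az":0},{"x":0,"y":0,"z":0,"ax":0,"ay":0,"az":0}]' -1
```

```text
clock: 35.0
position: [461.0, 16.4, 94.6]
ee_rot: [1.0, -0.027, -0.001, 0.0]
contact_force: [0.5, -0.6, 0.2]
gripper_width: 29.7
grasp_force: 0.0
clock: 35.8
position: [462.1, 16.6, 96.1]
ee_rot: [1.0, -0.027, 0.001, -0.0]
contact_force: [-1.2, 1.2, 6.3]
gripper_width: 8.4
grasp_force: 61.9
```

```bash
python3 -m handwheel '[{"x":0,"y":0,"z":0.04,"ax":0,"ay":0,"az":0},{"x":0,"y":0,"z":0.1,"ax":0,"ay":0,"az":0},{"x":0,"y":0,"z":0.2,"ax":0,"ay":0,"az":0},{"x":0,"y":0,"z":0.15,"ax":0,"ay":0,"az":0},{"x":0,"y":0.1,"z":0,"ax":0,"ay":0,"az":0},{"x":-0.02,"y":0.2,"z":0,"ax":0,"ay":0,"az":0},{"x":-0.02,"y":0.23,"z":0,"ax":0,"ay":0,"az":0},{"x":-0.02,"y":0.23,"z":0,"ax":0,"ay":0,"az":0}]'
python3 -m handwheel '[{"x":-0.02,"y":0.23,"z":0,"ax":0,"ay":0,"az":0},{"x":-0.02,"y":0.23,"z":0,"ax":0,"ay":0,"az":0},{"x":0,"y":0.23,"z":0,"ax":0,"ay":0,"az":0},{"x":0,"y":0.19,"z":0,"ax":0,"ay":0,"az":0},{"x":0,"y":0,"z":-0.2,"ax":0,"ay":0,"az":0},{"x":0,"y":0,"z":-0.2,"ax":0,"ay":0,"az":0},{"x":0,"y":0,"z":-0.1,"ax":0,"ay":0,"az":0},{"x":0,"y":0,"z":0,"ax":0,"ay":0,"az":0}]'
python3 -m handwheel '[{"x":0,"y":0,"z":-0.1,"ax":0,"ay":0,"az":0},{"x":0,"y":0,"z":-0.05,"ax":0,"ay":0,"az":0},{"x":0,"y":0,"z":-0.02,"ax":0,"ay":0,"az":0},{"x":0,"y":0,"z":0,"ax":0,"ay":0,"az":0},{"x":0,"y":0,"z":0,"ax":0,"ay":0,"az":0},{"x":0,"y":0,"z":0,"ax":0,"ay":0,"az":0},{"x":0,"y":0,"z":0,"ax":0,"ay":0,"az":0},{"x":0,"y":0,"z":0,"ax":0,"ay":0,"az":0}]'
```

```text
clock: 36.6
position: [448.7, 169.3, 193.5]
ee_rot: [1.0, -0.028, -0.0, 0.0]
contact_force: [0.9, -0.3, -0.9]
gripper_width: 8.8
grasp_force: 60.9
clock: 37.4
position: [439.5, 342.1, 89.6]
ee_rot: [1.0, -0.028, -0.003, 0.004]
contact_force: [-0.1, 0.2, -0.5]
gripper_width: 8.7
grasp_force: 60.9
clock: 38.2
position: [441.6, 344.5, 59.7]
ee_rot: [1.0, -0.028, 0.0, -0.0]
contact_force: [0.5, 0.0, -1.6]
gripper_width: 8.5
grasp_force: 61.0
```

```bash
python3 -m handwheel '[{"x":0,"y":0,"z":-0.06,"ax":0,"ay":0,"az":0},{"x":0,"y":0,"z":-0.05,"ax":0,"ay":0,"az":0},{"x":0,"y":0,"z":-0.02,"ax":0,"ay":0,"az":0},{"x":0,"y":0,"z":-0.01,"ax":0,"ay":0,"az":0},{"x":0,"y":0,"z":-0.008,"ax":0,"ay":0,"az":0},{"x":0,"y":0,"z":0,"ax":0,"ay":0,"az":0},{"x":0,"y":0,"z":0,"ax":0,"ay":0,"az":0},{"x":0,"y":0,"z":0,"ax":0,"ay":0,"az":0}]'
```

```text
clock: 39.0
position: [441.5, 344.4, 30.2]
ee_rot: [1.0, -0.027, 0.0, 0.0]
contact_force: [-2.0, -1.0, 4.6]
gripper_width: 8.9
grasp_force: 61.8
```

Resting on the mat. Release, rise, and go to the red leaf at (456,−91.6).

```bash
python3 -m handwheel '[{"x":0,"y":0,"z":0,"ax":0,"ay":0,"az":0},{"x":0,"y":0,"z":0,"ax":0,"ay":0,"az":0},{"x":0,"y":0,"z":0,"ax":0,"ay":0,"az":0},{"x":0,"y":0,"z":0,"ax":0,"ay":0,"az":0},{"x":0,"y":0,"z":0.15,"ax":0,"ay":0,"az":0},{"x":0,"y":0,"z":0.24,"ax":0,"ay":0,"az":0},{"x":0,"y":0,"z":0.24,"ax":0,"ay":0,"az":0},{"x":0,"y":-0.1,"z":0.22,"ax":0,"ay":0,"az":0}]' -0.3
python3 -m handwheel '[{"x":0,"y":-0.23,"z":0,"ax":0,"ay":0,"az":0},{"x":0,"y":-0.23,"z":0,"ax":0,"ay":0,"az":0},{"x":0,"y":-0.23,"z":0,"ax":0,"ay":0,"az":0},{"x":0,"y":-0.23,"z":0,"ax":0,"ay":0,"az":0},{"x":0.02,"y":-0.23,"z":0,"ax":0,"ay":0,"az":0},{"x":0.02,"y":-0.23,"z":0,"ax":0,"ay":0,"az":0},{"x":0.02,"y":-0.23,"z":0,"ax":0,"ay":0,"az":0},{"x":0.015,"y":-0.23,"z":0,"ax":0,"ay":0,"az":0}]'
python3 -m handwheel '[{"x":0,"y":-0.24,"z":0,"ax":0,"ay":0,"az":0},{"x":0,"y":0,"z":-0.1,"ax":0,"ay":0,"az":0},{"x":0,"y":0,"z":0,"ax":0,"ay":0,"az":0},{"x":0,"y":0,"z":0,"ax":0,"ay":0,"az":0},{"x":0,"y":0,"z":0,"ax":0,"ay":0,"az":0},{"x":0,"y":0,"z":0,"ax":0,"ay":0,"az":0},{"x":0,"y":0,"z":0,"ax":0,"ay":0,"az":0},{"x":0,"y":0,"z":0,"ax":0,"ay":0,"az":0}]'
python3 - <<'E'
from h import *
im,p,f=snap("wrist");print(f,arm.read_state()["position"])
m=cv2.morphologyEx(mask(im,"red"),cv2.MORPH_CLOSE,np.ones((9,9)));k,l,st,ce=cv2.connectedComponentsWithStats(m)
i=1+np.argmax(st[1:,4]);w=np.argwhere((l==i)&(mask(im,"red")==0)&(im.min(2)>150));print(st[i],len(w),ce[i],onz("wrist",p,ce[i],110),len(w) and onz("wrist",p,w.mean(0)[::-1],114))
E
```

```text
clock: 39.8
position: [441.9, 325.8, 201.9]
ee_rot: [1.0, -0.027, 0.001, -0.001]
contact_force: [-0.1, 0.5, -0.8]
gripper_width: 29.9
grasp_force: 0.0
clock: 40.6
position: [456.3, -45.4, 200.0]
ee_rot: [1.0, -0.027, 0.0, -0.0]
contact_force: [0.4, 0.2, -0.1]
gripper_width: 29.8
grasp_force: 0.0
clock: 41.4
position: [456.6, -91.1, 180.1]
ee_rot: [1.0, -0.027, 0.0, -0.0]
contact_force: [0.4, 0.2, 0.4]
gripper_width: 29.9
grasp_force: 0.0
pics/wrist_35.png [456.59064753 -91.19269605 179.97324767]
[ 314  212   16   86 1163] 21 [321.47807395 253.48237317] [459.65730476 -91.78029528 110.        ] [455.75858121 -91.19887759 114.        ]
```

```bash
python3 -m handwheel '[{"x":0,"y":0,"z":-0.2,"ax":0,"ay":0,"az":0},{"x":0,"y":0,"z":-0.12,"ax":0,"ay":0,"az":0},{"x":0,"y":0,"z":-0.07,"ax":0,"ay":0,"az":0},{"x":0,"y":0,"z":-0.03,"ax":0,"ay":0,"az":0},{"x":0,"y":0,"z":0,"ax":0,"ay":0,"az":0},{"x":0,"y":0,"z":0,"ax":0,"ay":0,"az":0},{"x":0,"y":0,"z":0,"ax":0,"ay":0,"az":0},{"x":0,"y":0,"z":0,"ax":0,"ay":0,"az":0}]'
python3 -m handwheel '[{"x":0,"y":0,"z":0,"ax":0,"ay":0,"az":0},{"x":0,"y":0,"z":0,"ax":0,"ay":0,"az":0},{"x":0,"y":0,"z":0,"ax":0,"ay":0,"az":0},{"x":0,"y":0,"z":0,"ax":0,"ay":0,"az":0},{"x":0,"y":0,"z":0,"ax":0,"ay":0,"az":0},{"x":0,"y":0,"z":0,"ax":0,"ay":0,"az":0},{"x":0,"y":0,"z":0,"ax":0,"ay":0,"az":0},{"x":0,"y":0,"z":0,"ax":0,"ay":0,"az":0}]' -1
```

```text
clock: 42.25
position: [457.0, -91.6, 96.5]
ee_rot: [1.0, -0.028, 0.001, -0.0]
contact_force: [0.3, -0.9, -0.9]
gripper_width: 29.6
grasp_force: 0.0
clock: 43.05
position: [456.7, -91.6, 96.2]
ee_rot: [1.0, -0.028, 0.0, 0.0]
contact_force: [-1.8, 1.2, 5.6]
gripper_width: 8.5
grasp_force: 60.7
```

```bash
python3 -m handwheel '[{"x":0,"y":0,"z":0.04,"ax":0,"ay":0,"az":0},{"x":0,"y":0,"z":0.1,"ax":0,"ay":0,"az":0},{"x":0,"y":0,"z":0.2,"ax":0,"ay":0,"az":0},{"x":0,"y":0,"z":0.15,"ax":0,"ay":0,"az":0},{"x":0,"y":0.1,"z":0,"ax":0,"ay":0,"az":0},{"x":0,"y":0.2,"z":0,"ax":0,"ay":0,"az":0},{"x":0,"y":0.23,"z":0,"ax":0,"ay":0,"az":0},{"x":-0.02,"y":0.23,"z":0,"ax":0,"ay":0,"az":0}]'
python3 -m handwheel '[{"x":-0.02,"y":0.23,"z":0,"ax":0,"ay":0,"az":0},{"x":-0.02,"y":0.23,"z":0,"ax":0,"ay":0,"az":0},{"x":-0.015,"y":0.23,"z":0,"ax":0,"ay":0,"az":0},{"x":0,"y":0.23,"z":0,"ax":0,"ay":0,"az":0},{"x":0,"y":0.103,"z":0,"ax":0,"ay":0,"az":0},{"x":0,"y":0,"z":-0.2,"ax":0,"ay":0,"az":0},{"x":0,"y":0,"z":-0.2,"ax":0,"ay":0,"az":0},{"x":0,"y":0,"z":-0.1,"ax":0,"ay":0,"az":0}]'
python3 -m handwheel '[{"x":0,"y":0,"z":-0.1,"ax":0,"ay":0,"az":0},{"x":0,"y":0,"z":-0.05,"ax":0,"ay":0,"az":0},{"x":0,"y":0,"z":-0.02,"ax":0,"ay":0,"az":0},{"x":0,"y":0,"z":0,"ax":0,"ay":0,"az":0},{"x":0,"y":0,"z":0,"ax":0,"ay":0,"az":0},{"x":0,"y":0,"z":0,"ax":0,"ay":0,"az":0},{"x":0,"y":0,"z":0,"ax":0,"ay":0,"az":0},{"x":0,"y":0,"z":0,"ax":0,"ay":0,"az":0}]'
```

```text
clock: 43.85
position: [452.2, 61.7, 193.8]
ee_rot: [1.0, -0.028, 0.0, -0.0]
contact_force: [-0.1, 0.4, -1.0]
gripper_width: 8.4
grasp_force: 60.0
clock: 44.65
position: [439.4, 263.2, 90.4]
ee_rot: [1.0, -0.028, -0.002, 0.002]
contact_force: [-0.1, -0.7, -1.0]
gripper_width: 8.5
grasp_force: 60.0
clock: 45.45
position: [441.6, 265.1, 60.2]
ee_rot: [1.0, -0.028, 0.0, -0.0]
contact_force: [0.2, -0.0, 0.4]
gripper_width: 8.6
grasp_force: 60.0
```

```bash
python3 -m handwheel '[{"x":0,"y":0,"z":-0.06,"ax":0,"ay":0,"az":0},{"x":0,"y":0,"z":-0.05,"ax":0,"ay":0,"az":0},{"x":0,"y":0,"z":-0.02,"ax":0,"ay":0,"az":0},{"x":0,"y":0,"z":-0.012,"ax":0,"ay":0,"az":0},{"x":0,"y":0,"z":-0.008,"ax":0,"ay":0,"az":0},{"x":0,"y":0,"z":0,"ax":0,"ay":0,"az":0},{"x":0,"y":0,"z":0,"ax":0,"ay":0,"az":0},{"x":0,"y":0,"z":0,"ax":0,"ay":0,"az":0}]'
python3 -m handwheel '[{"x":0,"y":0,"z":0,"ax":0,"ay":0,"az":0},{"x":0,"y":0,"z":0,"ax":0,"ay":0,"az":0},{"x":0,"y":0,"z":0,"ax":0,"ay":0,"az":0},{"x":0,"y":0,"z":0,"ax":0,"ay":0,"az":0},{"x":0,"y":0,"z":0.15,"ax":0,"ay":0,"az":0},{"x":0,"y":0,"z":0.24,"ax":0,"ay":0,"az":0},{"x":-0.05,"y":-0.05,"z":0.24,"ax":0,"ay":0,"az":0},{"x":-0.15,"y":-0.1,"z":0.1,"ax":0,"ay":0,"az":0}]' -0.3
python3 -m handwheel '[{"x":-0.1,"y":-0.15,"z":0,"ax":0,"ay":0,"az":0},{"x":0,"y":-0.1,"z":0,"ax":0,"ay":0,"az":0},{"x":0,"y":0,"z":0,"ax":0,"ay":0,"az":0},{"x":0,"y":0,"z":0,"ax":0,"ay":0,"az":0},{"x":0,"y":0,"z":0,"ax":0,"ay":0,"az":0},{"x":0,"y":0,"z":0,"ax":0,"ay":0,"az":0},{"x":0,"y":0,"z":0,"ax":0,"ay":0,"az":0},{"x":0,"y":0,"z":0,"ax":0,"ay":0,"az":0}]'
python3 -c "
from h import *
im,p,f=snap('wrist');print(f);cv2.imwrite('pics/final.png',im)"
```

```text
clock: 46.25
position: [441.2, 264.7, 30.3]
ee_rot: [1.0, -0.027, -0.0, 0.0]
contact_force: [-2.5, -1.0, 5.0]
gripper_width: 8.2
grasp_force: 60.8
clock: 47.05
position: [404.6, 237.6, 180.2]
ee_rot: [1.0, -0.027, 0.004, -0.003]
contact_force: [0.5, 0.2, 0.7]
gripper_width: 30.0
grasp_force: 0.0
clock: 47.85
position: [381.5, 185.3, 175.4]
ee_rot: [1.0, -0.027, -0.0, 0.0]
contact_force: [-1.1, 0.1, -0.4]
gripper_width: 29.6
grasp_force: 0.0
pics/wrist_36.png
```

View pics/final.png

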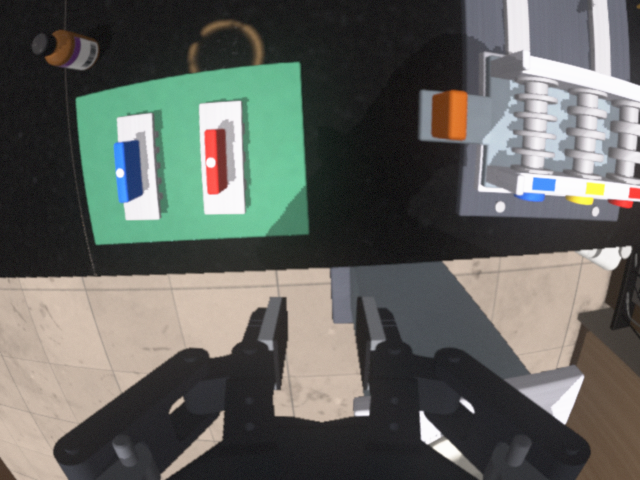

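Both leaves stand upright on the mat (blue at (120,173), red at (211,162)), the carrier is empty at its front stop, and the robot is touching nothing.

```bash
python3 -c "
from bench import arm
print(arm.job_done())"
```

```text
the job is handed in; nothing more can be done
None
```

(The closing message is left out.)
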